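Hook the dropped spacer ring out from under the probe platen

TASK

A spacer ring has rolled under the raised platen of the probe station, where the hand cannot get at it. With the hook tool from the rack, draw the ring right out onto the open table in front of the platen, then pick it up and set it down flat in the steel parts dish; the hook must end hanging in its own slot of the rack again. Do not knock the station, and leave the other tool, the positioner, the spare objective and the wafer carrier where they are.

Things in the scene. Friction and masses are not known exactly. Their poses are not given: they have to be found in the camera images.
- ring: Plain aluminium spacer ring lying flat, 39 mm across, bore 26 mm right through, 10 mm thick, 30 to 70 g. Origin: centre of its underside, z along its axis. It starts on the bare table under the platen, centre 58 to 82 mm behind the platen's front edge.
- hook: Hook tool, hung upright in the rack, 90 g: square black handle 22 x 22 mm (sides along its x and y), 80 mm long, on a steel collar 30 mm across, 4 mm thick; below it a straight round shaft 6 mm thick, 165 mm long, its end bent 60 degrees off the shaft's line towards the tool's own -x (a hook 20 mm long). Origin: on the shaft's axis at the collar's underside; z up along the handle (4 to 84 mm).
- hook_tip (a point): Centre of the round (3 mm radius) end of the hook: x = -17, y = 0, z = -175 mm in the hook tool's frame; the bend is at x = 0, z = -165 mm. With the shaft leaning 45 degrees from vertical, its lower end ahead and the tool's own -x towards you, the hook's end points down and 15 degrees back towards you.
- rack: Aluminium tool rack, fixed: foot plate 130 x 170 mm, two rear posts, a slotted shelf 6 mm thick, top 195 mm above the table, nothing above it. Origin on the table; -x is its open front. One slot holds the hook tool, the other the nut driver (which is which varies): collar on the shelf, shaft at x = +10 mm in the slot, tool's x within 0.3 rad of the rack's. Lift a little, draw out of the front.
- station: Probe station, fixed. Origin: on the table under the middle of the opening at the platen's front edge; x points in under the platen, away from the robot, y to the left along the edge. Platen: black plate x 0 to 150, y -125 to +175 mm, underside 150 mm, top 165 mm above the table, on four 24 mm columns at x = 22 and 128, y = -88 and +88 mm (flanges 40 mm across, 6 mm high), open between.
- dish: Round shallow steel parts dish, fixed: 150 mm across, 18 mm high, wall 3 mm, flat floor 3 mm above the table, 138 mm across inside at the floor. Origin: centre of its underside.
- driver: Nut driver hanging in the rack's other slot: the same handle and collar as the hook tool, but a straight shaft 132 mm long with a thicker end. Origin on the shaft's axis at the collar's underside. Leave it.
- positioner: Probe positioner standing on the steel inlay at the left of the platen: black base 58 x 50 mm with micrometer screws and a probe arm, 72 mm high, its foot 168 mm above the table, 0.6 kg. Origin: centre of its underside. Leave it.
- objective: Spare microscope objective standing on the table right of the platen, 34 mm across, 52 mm high. Origin: centre of its underside. Leave it.
- carrier: Flat round wafer carrier lying on the table behind the rack, 116 mm across, 22 mm high. Origin: centre of its underside. Leave it.
- rack_slot_left (a point): In the rack's left slot (y = +48 mm), at the shelf's top, where a hung tool's origin is. Each slot is 12 mm wide and runs along the rack's x from the shelf's front edge (x = -30 mm) to x = +26 mm.
- rack_slot_right (a point): The same point of the right slot (rack y = -48 mm).
- beam (a point): Underside, above the opening's middle line, of the station's grey beam: it runs along the station's y, 340 to 390 mm above the table, 45 mm deep, just behind the platen's rear edge (x = 168 to 213 mm), on posts at y = +215 and -545 mm. Under it to the right stand chuck and microscope (y = -285 to -485 mm, x from 0 mm on; eyepieces up to 510 mm high). The table in front of the platen is clear.
- platen_opening (a point): Centre, at the platen's underside, of the rectangular opening in the platen (station x 35 to 105 mm, y -55 to +55 mm), through which the ring can be seen from above; the hand is too big to reach down through it. The front bar of the platen, 35 mm deep, lies between it and the front edge.
- ring_middle (a point): The ring's centre, half-way up its thickness.
Not all that is in view belongs to the job. What is shaped like the dish but green or turquoise is not meant.

How it is judged:
By the outcome, as a careful person would: the job done as asked, in the order asked, and still so for the second after the job is handed in, with the robot touching nothing.
It also fails if it takes over 64 s, if anything falls off the work surface, if the arm or the gripper's body presses on something with over 40 N, if the wrist force passes 120 N, or if a joint passes its speed limit or range.

ROBOT

A 6-joint arm with a two-finger parallel gripper is mounted at the origin on the work surface. World frame = base frame: x ahead of the robot, y to its left, z up, the work surface at z = 0. Lengths are in m, angles in rad, forces in N, time in s.
With the tool pointing down it reaches from about 0.325 to 0.85 m from the base axis. Payload 4.4 kg.
Tool frame: the origin (TCP) lies on the centre line of the jaws, within the pads' length; the fingertips stand 22 mm ahead of it and the grasp point (between the pads) lies 3 mm ahead of it (arm.finger_overhang is the distance from the TCP to the fingertips, in m); z points along the fingers, y is the direction in which the jaws open and shut (so a half turn about z gives the same grasp; the last joint's range is limited). The gripper opens to 94 mm and grips with 3 to 60 N. Pads are 16 mm wide; open, the fingers measure 119 mm over their backs; the gripper's body (75 mm by 177 mm) begins 78 mm behind the grasp point.
Start: joints at [1.175, 0.207, 1.542, -0, 1.393, -0.15], TCP at [0.139, 0.558, 0.227] pointing down, gripper open.
Joint ranges: [-2.73, 2.73], [-0.86, 2.22], [0.23, 2.46], [-1.11, 4.25], [0.08, 2.63], [-2.82, 2.82]. Speed limits (rad/s): [2.79, 2.79, 3.14, 3.14, 3.14, 3.14].

INTERFACE

Orientations are given as a unit quaternion [w, x, y, z].
In Python, from rig import arm gives the robot as it stands.
- The arm moves only by the shell command python3 -m creep 'ROWS'. ROWS is a JSON object of lists of equal length, an entry for each row: "grip": the gripper command: -1 is shut, 1 is fully open, values between are in proportion; "xyz": the shift along the world's x, y, z in mm, a list of three; "yaw": the turn about the world's z in rad. In form: {"grip": [grip, ...], "xyz": [[x, y, z], ...], "yaw": [yaw, ...]}. A call has 1 to 10 rows; each row is the pose to reach, as a shift and turn from the pose measured when the call began; what a row does not reach only later rows make up. A row lasts 1/12 s, in which the tool goes at most 41.7 mm and 7.16 degrees, less where a joint would pass 70% of its speed; a pose out of reach is approached as far as the arm can. A call with a gripper value outside its range is refused whole. The fingers move at their own pace and stop on an object; the grip force is fixed at half the most. Time passes only in rows, so rows that repeat a pose let the fingers close. It gives the time, the measured TCP pose, the force and the opening at its end, in the units of the state.
- arm.state(): the state, without advancing time (a new reading comes with each control period).
- arm.snapshot(name): name is "scene" or "side" or "wrist"; returns (picture, depth): 384x512x3 uint8, red, green, blue; 384x512 float32, m along the optical axis (not along the pixel's ray), 0 where there is no reading.
- arm.camera_info(name): a dict with "fx", "fy", "cx", "cy" (pixels), "R" (3x3) and "t" (3): a world point X has camera coordinates R X + t; the wrist camera has in their place "mount" (4x4, takes a point from camera to tool coordinates, whose origin is the TCP and whose axes are the flange's). Camera axes: x right, y down, z forward; pixel columns grow to the right and rows downward; lengths in m; the calibration is good to about 2 mm. A picture is of the moment at which its call begins: read the wrist's pose just before it. camera_info takes no time and is no camera call.
- arm.job_done(): hands the job in, once; it reports no verdict.
The state is a dict: "clock": time; "joint_pos": joint angles; "qvel": joint speeds; "joint_torque": joint torques, N m; "position": TCP position; "orientation": TCP orientation; "contact_force": force on the tool from outside, world axes, zero at the start; "torque": the same for the moment, N m; "finger_gap": finger opening in m.
Only numpy, scipy, OpenCV 4.12 (cv2) and the standard library are available. Lean on these libraries where they do the work, as an engineer would, in place of code of your own. Each camera call takes 0.05 s, during which the arm holds its last target.

## Working session

There is one attempt and no reset: what is moved stays moved. The work goes in short steps, Python scripts to look and compute and a shell command to move; the robot and the scene stay as the last step left them, time stands still between calls to the robot, and variables do not carry over. Pictures are saved under pics/ and viewed, and the job is handed in when it is done.

```bash
ls; mkdir -p pics
python3 - <<'E'
from rig import arm
import cv2,numpy as np
s=arm.state();print(s['clock'],s['position'],s['orientation'],s['finger_gap'],arm.finger_overhang)
for n in('scene','side','wrist'):
    p,d=arm.snapshot(n);cv2.imwrite(f'pics/{n}0.png',p[:,:,::-1]);np.savez(f'{n}0.npz',p=p,d=d)
    c=arm.camera_info(n);print(n,{k:np.round(v,4).tolist() for k,v in c.items()})
E
```

```text
pics
0.0 [0.13908859 0.55716931 0.22631272] [-2.86388450e-04  1.22079075e-01  9.92519763e-01 -1.06668438e-03] 0.09412076235959858 0.022
scene {'fx': 373.7064, 'fy': 373.7064, 'cx': 251.8396, 'cy': 193.7083, 'R': [[0.95, 0.3121, 0.0002], [0.251, -0.7636, -0.5949], [-0.1855, 0.5653, -0.8038]], 't': [-0.5036, -0.0415, 1.4385]}
side {'fx': 357.712, 'fy': 357.712, 'cx': 263.6233, 'cy': 194.5979, 'R': [[-0.856, -0.5169, 0.0116], [-0.3734, 0.6026, -0.7053], [0.3575, -0.608, -0.7088]], 't': [0.4231, 0.3721, 0.9014]}
wrist {'fx': 279.6577, 'fy': 279.6577, 'cx': 259.3362, 'cy': 188.7988, 'mount': [[0.0012, -0.9609, -0.2767, 0.0804], [1.0, 0.0012, -0.0, -0.0001], [0.0004, -0.2767, 0.9609, -0.1581], [0.0, 0.0, 0.0, 1.0]]}
```

View pics/scene0.png

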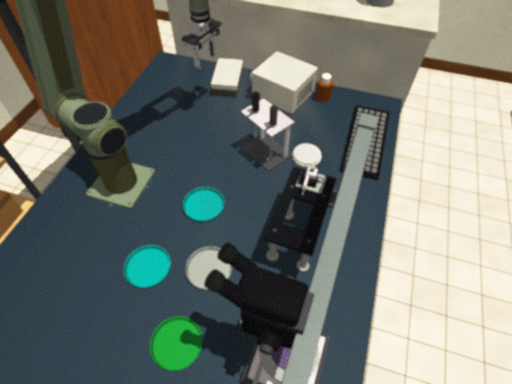

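View pics/side0.png

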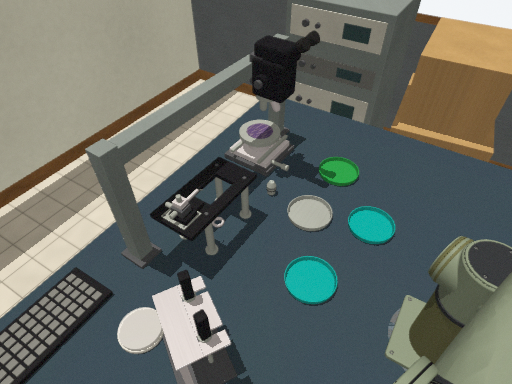

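View pics/wrist0.png

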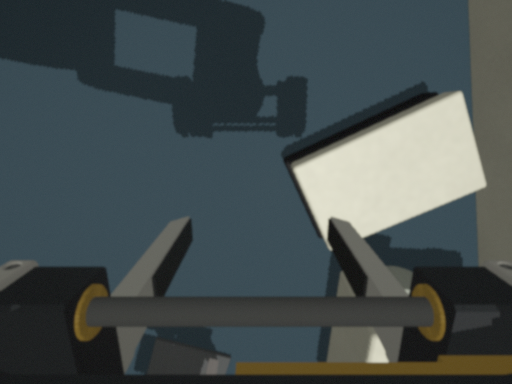

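The scene view shows the rack with its two black handles at (255,100) and (273,115), the platen at (300,215), the steel dish at (208,268), and turquoise and green decoy dishes. The side view shows the ring under the platen at about (218,222). The rack is at (195,325), with handles at (187,285) and (203,322). The steel dish is at (310,213) and the objective at (272,187).

```bash
cat > h.py <<'E'
import numpy as np,cv2
from rig import arm
from scipy.spatial.transform import Rotation as Ro
def cam(n,s=None):
    c=arm.camera_info(n)
    if n=='wrist':
        q=np.array(s['orientation']);Rw=Ro.from_quat(q[[1,2,3,0]]).as_matrix()
        T=np.eye(4);T[:3,:3]=Rw;T[:3,3]=s['position'];M=T@np.array(c['mount']);return c,M[:3,:3],M[:3,3]
    R=np.array(c['R']);return c,R.T,-R.T@np.array(c['t'])
def ray(n,u,v,s=None):
    c,R,o=cam(n,s);return o,R@np.array([(u-c['cx'])/c['fx'],(v-c['cy'])/c['fy'],1.])
def onz(n,u,v,z,s=None):
    o,d=ray(n,u,v,s);return o+d*(z-o[2])/d[2]
def cloud(n,d,s=None):
    c,R,o=cam(n,s);v,u=np.mgrid[:d.shape[0],:d.shape[1]]
    P=np.stack([(u-c['cx'])/c['fx']*d,(v-c['cy'])/c['fy']*d,d],-1)@R.T+o
    P[d<=0]=np.nan;return P
def pix(n,X,s=None):
    c,R,o=cam(n,s);p=(np.array(X)-o)@R;return p[...,0]/p[...,2]*c['fx']+c['cx'],p[...,1]/p[...,2]*c['fy']+c['cy']
E
python3 - <<'E'
from h import *
for n in('scene','side'):
    z=np.load(n+'0.npz');P=cloud(n,z['d']);p=z['p'].astype(int)
    H=P[...,2];print(n)
    # shelf
    def rep(name,m):
        q=P[m];
        if len(q)<8:print(name,len(q));return
        r=cv2.minAreaRect((q[:,:2]*1000).astype(np.float32));print(name,len(q),'z',np.round(np.nanmedian(q[:,2]),4),'rect',np.round(r[0],1),np.round(r[1],1),round(r[2],1))
    rk=(P[...,0]<.75)&(P[...,1]>.12)
    v,u=np.mgrid[:384,:512]
    box=(u>230)&(u<300)&(v>85)&(v<170) if n=='scene' else (u>145)&(u<245)&(v>265)&(v<384)
    rep('shelf',box&(abs(H-.195)<.008)&(p.min(-1)>120))
    rep('handletop',box&(abs(H-.279)<.012)&(p.max(-1)<90))
    hm=box&(H>.21)&(H<.295)&(p.max(-1)<90)
    nl,L=cv2.connectedComponents(hm.astype(np.uint8))
    for i in range(1,nl): rep('handle%d'%i,(L==i)); rep(' top',(L==i)&(H>.272))
    pb=(u>255)&(u<340)&(v>160)&(v<270) if n=='scene' else (u>145)&(u<262)&(v>150)&(v<245)
    rep('platen',pb&(abs(H-.165)<.007)&(p.max(-1)<80))
    mx,mn=p.max(-1),p.min(-1)
    db=(u>180)&(u<236)&(v>240)&(v<296) if n=='scene' else (u>285)&(u<338)&(v>190)&(v<235)
    rep('dish',db&(H<.03)&(mx-mn<45)&(mn>90))
    if n=='side':
        rep('ring',(u>205)&(u<232)&(v>212)&(v<232)&(H<.03)&(mn>110))
        rep('obj',(u>262)&(u<282)&(v>175)&(v<200)&(H>.006)&(H<.08)&(mn>100))
E
python3 - <<'E'
import cv2
a=cv2.imread('pics/side0.png');b=cv2.imread('pics/scene0.png')
x=cv2.resize(a[140:270,140:300],None,fx=5,fy=4.6,interpolation=2);cv2.imwrite('pics/c1.png',x)
y=cv2.resize(b[80:280,230:350],None,fx=3,fy=3,interpolation=2);z=cv2.resize(a[260:384,140:250],None,fx=4,fy=4,interpolation=2)
z=cv2.copyMakeBorder(z,0,104,0,0,0);import numpy as np;cv2.imwrite('pics/c2.png',np.hstack([y,z]))
E
```

```text
scene
shelf 736 z 0.1946 rect [480.5 328. ] [115.8 174.9] 57.0
handletop 73 z 0.277 rect [471.9 312.7] [ 22.4 118.2] 57.8
handle1 128 z 0.2538 rect [430.2 336.4] [23.6 27.5] 51.6
 top 32 z 0.2775 rect [432.3 336.5] [21.3 24.2] 52.7
handle2 99 z 0.2554 rect [515.1 285.2] [23.3 19.1] 70.9
 top 28 z 0.2776 rect [514.4 285.7] [21.3 19.4] 64.7
platen 2705 z 0.1649 rect [695.1  -4.9] [304.  150.5] 87.6
dish 1145 z 0.0036 rect [ 445.1 -222.9] [140.8 152.3] 48.4
side
shelf 3595 z 0.1962 rect [478.  327.8] [111.  172.5] 58.3
handletop 292 z 0.2794 rect [468.9 315.2] [ 22.1 119.1] 58.5
handle1 288 z 0.264 rect [509.6 290.3] [21.8 22.8] 54.5
 top 121 z 0.2797 rect [509.7 290.4] [21.2 22.8] 54.7
handle2 329 z 0.2651 rect [427.6 340.7] [21.8 21.2] 68.8
 top 142 z 0.2794 rect [427.9 340.5] [21.2 21. ] 66.8
platen 2657 z 0.1656 rect [694.2  -3.9] [302.1 153.8] 87.7
dish 1270 z 0.0044 rect [ 456.6 -235.4] [151.8 169. ] 16.0
ring 56 z 0.009 rect [687.4 -34.5] [35.6 31.9] 88.8
obj 59 z 0.0461 rect [ 614.2 -244.7] [23.8 29. ] 79.8
```

View pics/c1.png

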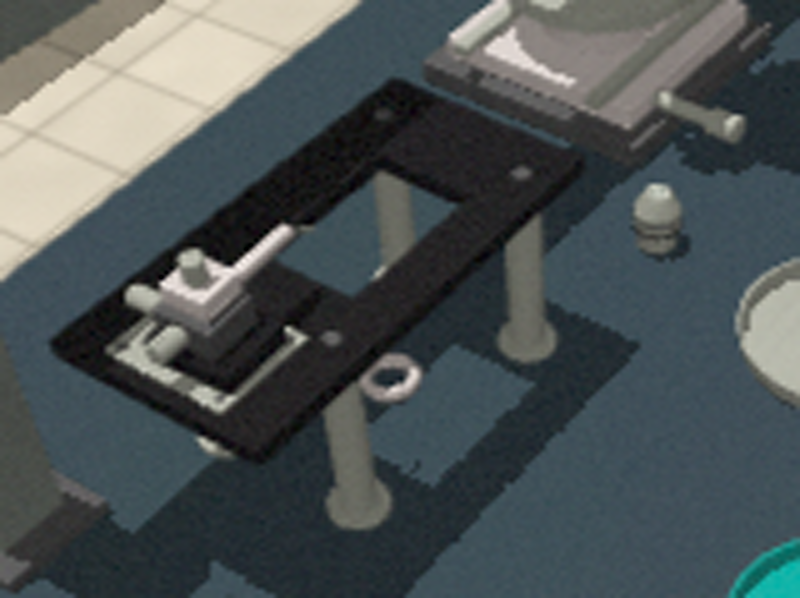

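View pics/c2.png

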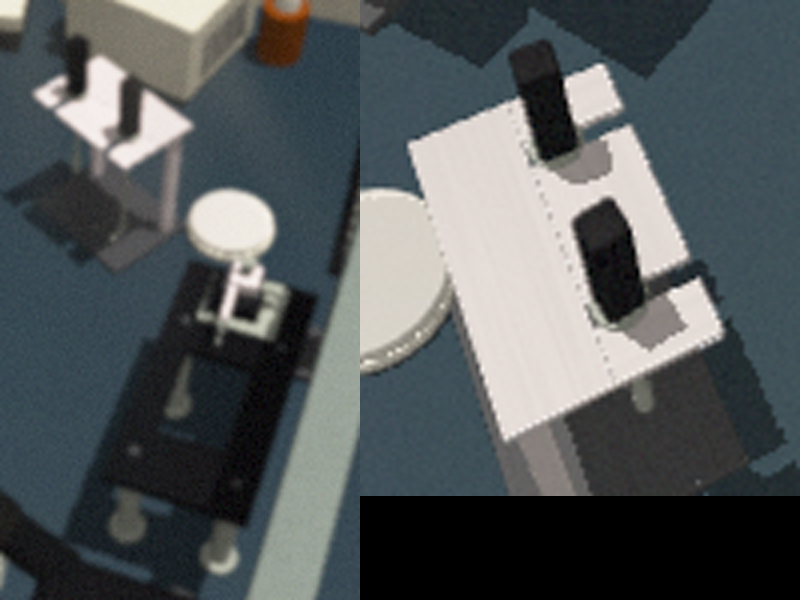

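Run:
```python
from h import *
for nm,xy in(('L',(.430,.3385)),('R',(.512,.288))):
    x=np.array([.525,.851])
    for n in('scene','side'):
        b=[pix(n,[*xy,z]) for z in (.195,.063,.03)]; t=pix(n,[*(np.array(xy)-.017*x),.02])
        print(nm,n,np.round(b,0).tolist(),'tip',np.round(t,0))
b=cv2.imread('pics/scene0.png');cv2.imwrite('pics/c3.png',cv2.resize(b[85:175,225:305],None,fx=6.5,fy=6.5,interpolation=2))
a=cv2.imread('pics/side0.png');cv2.imwrite('pics/c4.png',cv2.resize(a[264:384,140:260],None,fx=5,fy=5,interpolation=2))
```

```text
L scene [[255.0, 111.0], [254.0, 137.0], [254.0, 142.0]] tip [251. 146.]
L side [[204.0, 334.0], [211.0, 360.0], [212.0, 365.0]] tip [219. 363.]
R scene [[272.0, 125.0], [271.0, 150.0], [270.0, 156.0]] tip [267. 159.]
R side [[189.0, 295.0], [196.0, 323.0], [198.0, 329.0]] tip [205. 328.]
```

View pics/c3.png

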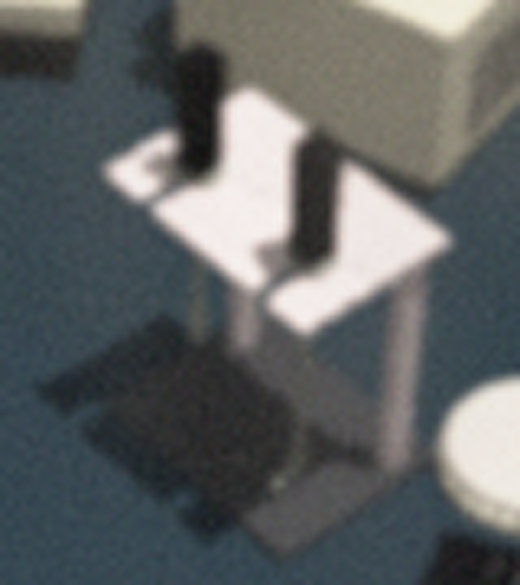

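View pics/c4.png

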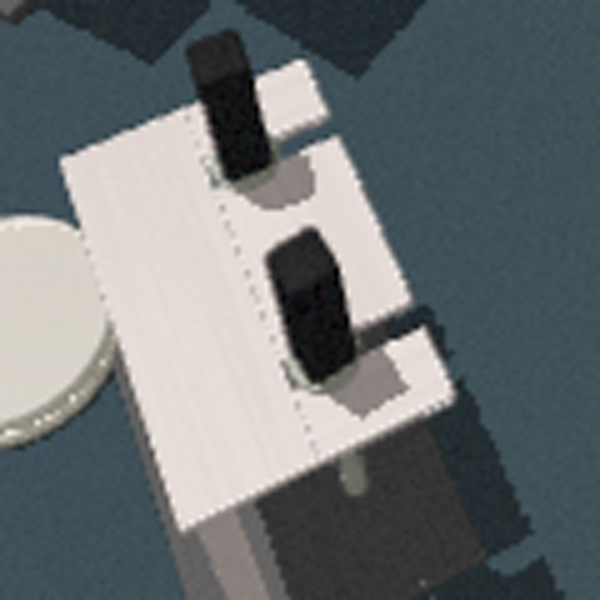

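Run:
```python
from h import *
sx=np.array([.9992,-.041]);sy=np.array([.041,.9992]);o=np.array([.6186,-.0263])
G={}
for n in('scene','side'):
    z=np.load(n+'0.npz');P=cloud(n,z['d']);q=P.reshape(-1,3);q=q[np.isfinite(q[:,0])]
    d=q[:,:2]-o;X=d@sx;Y=d@sy;m=(X>-.02)&(X<.17)&(Y>-.13)&(Y<.18)&(q[:,2]>.172)
    print(n,'positioner X',np.round([X[m].min(),X[m].max()],3),'Y',np.round([Y[m].min(),Y[m].max()],3),'z',q[m,2].max().round(3))
    m2=m&(Y<.09);print('probe part',np.round(np.c_[X,Y,q[:,2]][m2][::max(1,m2.sum()//6)],3).tolist())
    a=np.array([.139,.557]);b=np.array([.512,.288]);u=(b-a)/np.hypot(*(b-a));e=q[:,:2]-a;t=e@u;l=abs(e@np.array([-u[1],u[0]]))
    for t0 in np.arange(0,.5,.05):
        k=(t>t0)&(t<t0+.05)&(l<.12); print(round(t0,2),q[k,2].max().round(3) if k.any() else None,end=' ')
    print()
z=np.load('side0.npz');p=z['p'].astype(int);P=cloud('side',z['d'])
m=np.zeros((384,512),np.uint8);m[210:234,205:234]=(p[210:234,205:234].min(-1)>105)&(P[210:234,205:234,2]<.03)
c=max(cv2.findContours(m,cv2.RETR_EXTERNAL,2)[0],key=cv2.contourArea);e=cv2.fitEllipse(c);print(e)
w=onz('side',*e[0],.0095);d=w[:2]-o;print('ring',w.round(4),'station',d@sx,d@sy)
```

```text
scene positioner X [0.037 0.17 ] Y [-0.129  0.174] z 0.393
probe part [[0.169, 0.09, 0.39], [0.169, 0.023, 0.389], [0.168, -0.014, 0.382], [0.062, 0.072, 0.214], [0.066, 0.062, 0.207], [0.169, -0.07, 0.389], [0.168, -0.102, 0.367]]
0.0 0.474 0.05 0.347 0.1 0.007 0.15 0.007 0.2 0.008 0.25 0.007 0.3 0.199 0.35 0.282 0.4 0.274 0.45 0.282 
side positioner X [0.035 0.17 ] Y [-0.13  0.18] z 0.393
probe part [[0.17, -0.129, 0.39], [0.168, -0.093, 0.365], [0.165, -0.016, 0.382], [0.167, -0.051, 0.345], [0.167, 0.058, 0.383], [0.166, 0.029, 0.348], [0.06, 0.084, 0.212]]
0.0 None 0.05 0.614 0.1 None 0.15 None 0.2 None 0.25 0.004 0.3 0.276 0.35 0.283 0.4 0.282 0.45 0.283 
((217.4321746826172, 221.6074981689453), (8.680318832397461, 10.366888999938965), 69.53033447265625)
ring [ 0.6898 -0.0333  0.0095] station 0.07139211949113927 -0.004097433202624479
```

```bash
python3 -m creep '{"grip":[1,1,1,1,1,1,1,1,1,1],"xyz":[[0,0,35],[15,-10,70],[45,-32,95],[80,-57,114],[115,-82,114],[150,-107,114],[185,-133,114],[220,-158,114],[255,-183,114],[290,-209,114]],"yaw":[0.1,0.22,0.34,0.46,0.58,0.7,0.82,0.94,1.06,1.19]}'; python3 -m creep '{"grip":[1,1,1,1,1],"xyz":[[30,-22,0],[60,-43,0],[83,-60,0],[83,-60,0],[83,-60,0]],"yaw":[0,0,0,0,0]}'
python3 - <<'E'
from h import *
s=arm.state();print(s['position'],s['orientation'],s['joint_pos'])
p,d=arm.snapshot('wrist');cv2.imwrite('pics/w1.png',p[:,:,::-1]);np.savez('w1.npz',p=p,d=d)
import json;json.dump({k:np.array(v).tolist() for k,v in s.items()},open('w1.json','w'))
E
```

```text
clock: 0.98
position: [0.3971, 0.3714, 0.3403]
orientation: [0.0, -0.434, 0.901, -0.001]
contact_force: [0.5, 0.6, 0.4]
finger_gap: 0.0939
clock: 1.4
position: [0.4808, 0.3103, 0.3395]
orientation: [-0.001, -0.432, 0.902, -0.001]
contact_force: [0.4, 0.9, -1.0]
finger_gap: 0.0942
[0.4808367  0.31028108 0.33945384] [-7.77120214e-04 -4.32436666e-01  9.01663812e-01 -5.45078766e-04] [ 4.22490600e-01  1.39571109e-01  1.39110821e+00 -1.12919422e-03
  1.61244015e+00 -2.04273919e+00]
```

View pics/w1.png

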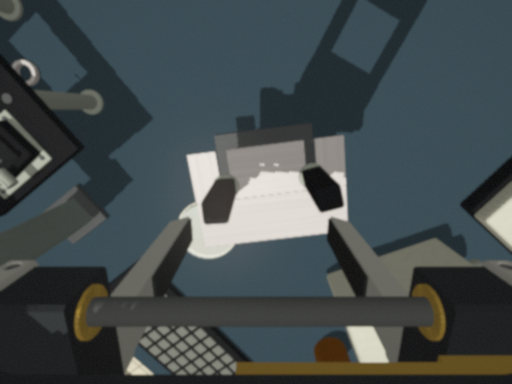

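Run:
```python
from h import *
import json
s=json.load(open('w1.json'));z=np.load('w1.npz');P=cloud('wrist',z['d'],s);p=z['p'].astype(int);H=P[...,2]
q=np.array(s['orientation']);R=Ro.from_quat(q[[1,2,3,0]]).as_matrix();print('jaw yaw',np.degrees(np.arctan2(R[1,1],R[0,1])))
v,u=np.mgrid[:384,:512]
for nm,b in(('hook',(u>190)&(u<250)),('driver',(u>290)&(u<350))):
    m=b&(v>150)&(v<230)&(p.max(-1)<75)&(abs(H-.279)<.006)
    r=cv2.minAreaRect((P[m][:,:2]*1000).astype(np.float32));print(nm,m.sum(),np.nanmedian(H[m]),r)
m=(v>130)&(v<250)&(u>180)&(u<355)&(abs(H-.195)<.006)&(p.min(-1)>120);r=cv2.minAreaRect((P[m][:,:2]*1000).astype(np.float32));print(r)
```

```text
jaw yaw 141.24463494548075
hook 564 0.2794969081390365 ((509.9560546875, 287.70233154296875), (19.721757888793945, 19.85849952697754), 56.359886169433594)
driver 623 0.2794064842504618 ((430.4139404296875, 336.9814453125), (20.461933135986328, 20.31861114501953), 66.99330139160156)
((478.9730224609375, 326.46258544921875), (111.4045181274414, 170.44064331054688), 58.504791259765625)
```

```bash
python3 -m creep '{"grip":[1,1,1,1,1,-1,-1,-1,-1,-1],"xyz":[[29.5,-22.5,0],[29.5,-22.5,-20],[29.5,-22.5,-55],[29.5,-22.5,-90],[29.5,-22.5,-90],[29.5,-22.5,-90],[29.5,-22.5,-90],[29.5,-22.5,-90],[29.5,-22.5,-90],[29.5,-22.5,-90]],"yaw":[0.08,0.08,0.08,0.08,0.08,0.08,0.08,0.08,0.08,0.08]}'
```

```text
clock: 2.28
position: [0.5104, 0.2893, 0.2521]
orientation: [0.001, -0.469, 0.883, -0.001]
contact_force: [0.2, 0.6, 0.0]
finger_gap: 0.0641
```

```bash
python3 -m creep '{"grip":[-1,-1,-1,-1,-1,-1,-1,-1],"xyz":[[0,-1,-1],[0,-1,-1],[0,-1,-1],[0,-1,-1],[0,-1,-1],[0,-1,-1],[0,-1,-1],[0,-1,-1]],"yaw":[0,0,0,0,0,0,0,0]}'
```

```text
clock: 2.95
position: [0.5103, 0.2883, 0.2508]
orientation: [0.001, -0.469, 0.883, -0.001]
contact_force: [0.1, -0.2, -1.6]
finger_gap: 0.022
```

```bash
python3 -m creep '{"grip":[-1,-1,-1,-1,-1,-1,-1,-1],"xyz":[[0,0,5],[0,0,9],[-8,-13,9],[-21,-34,9],[-34,-56,9],[-47,-77,9],[-52,-85,12],[-52,-85,12]],"yaw":[0,0,0,0,0,0,0,0]}'
python3 - <<'E'
from h import *
s=arm.state();print(s['contact_force'],s['torque'])
p,d=arm.snapshot('side');cv2.imwrite('pics/s1.png',p[:,:,::-1])
E
```

```text
clock: 3.62
position: [0.4581, 0.2023, 0.264]
orientation: [0.002, -0.468, 0.884, -0.001]
contact_force: [0.4, 0.6, -0.6]
finger_gap: 0.0219
[ 0.4322923   0.6388552  -0.58868743] [0.10045365 0.01511194 0.04599587]
```

View pics/s1.png

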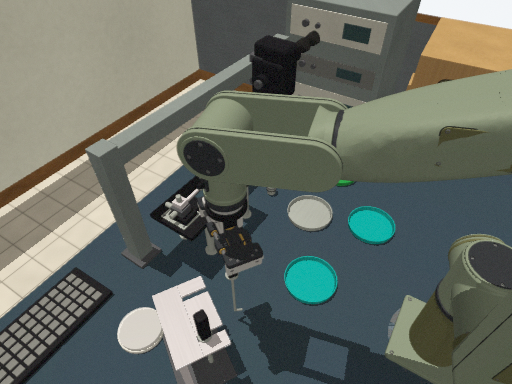

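```bash
python3 -m creep '{"grip":[-1,-1,-1,-1,-1,-1,-1,-1,-1,-1],"xyz":[[0,-15,30],[0,-30,65],[10,-60,90],[25,-90,110],[40,-120,130],[60,-150,145],[80,-180,160],[100,-210,168],[102,-237,168],[102,-237,168]],"yaw":[-0.11,-0.22,-0.33,-0.44,-0.55,-0.66,-0.77,-0.88,-0.99,-1.02]}'
python3 - <<'E'
from h import *
s=arm.state();print(s['position'],s['joint_pos'])
q=np.array(s['orientation']);R=Ro.from_quat(q[[1,2,3,0]]).as_matrix();print('jaw yaw',np.degrees(np.arctan2(R[1,1],R[0,1])),R[:,2])
p,d=arm.snapshot('wrist');cv2.imwrite('pics/w2.png',p[:,:,::-1]);np.savez('w2.npz',p=p,d=d)
import json;json.dump({k:np.array(v).tolist() for k,v in s.items()},open('w2.json','w'))
E
```

```text
clock: 4.5
position: [0.5635, -0.038, 0.4319]
orientation: [0.003, 0.027, 1.0, -0.003]
contact_force: [0.1, 0.2, -1.2]
finger_gap: 0.0218
[ 0.56350355 -0.038006    0.43194104] [-0.21783616  0.10649518  1.24538609 -0.00487786  1.78369213 -1.73602691]
jaw yaw 86.92520837317794 [ 0.00484412 -0.00595536 -0.99997053]
```

View pics/w2.png

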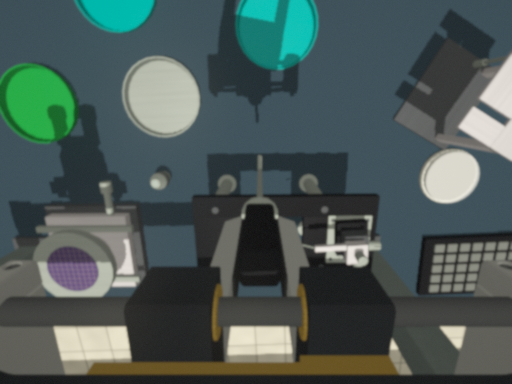

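Run:
```python
from h import *
import json
s=json.load(open('w2.json'));z=np.load('w2.npz');P=cloud('wrist',z['d'],s);p=z['p'].astype(int);H=P[...,2]
m=(abs(H-.165)<.008)&(p.max(-1)<70)
E=[]
for u in list(range(198,236,2))+list(range(290,378,2)):
    v=np.where(m[185:240,u])[0]
    if len(v): E.append(onz('wrist',u,185+v[0]-.5,.165,s))
E=np.array(E);print('front edge fit',np.polyfit(E[:,1],E[:,0],1), 'x at y=-.03')
f=np.polyfit(E[:,1],E[:,0],1);r=E[:,0]-np.polyval(f,E[:,1]);k=abs(r)<.002;f=np.polyfit(E[k,1],E[k,0],1);print(k.sum(),len(k),f,np.degrees(np.arctan(f[0])),np.polyval(f,-.03))
# side ends
row=m[205,:];uu=np.where(row)[0];print('ends',onz('wrist',uu[0]-.5,205,.165,s),onz('wrist',uu[-1]+.5,205,.165,s))
# hook
t=(H>.19)&(H<.36)&(np.arange(512)[None]>245)&(np.arange(512)[None]<275)&(np.arange(384)[:,None]<205)
q=P[t];print('hook',len(q));
if len(q): print(q[np.argmin(q[:,2])],np.round(q[np.argsort(q[:,0])][::max(1,len(q)//8)],4))
# dish
mx,mn=p.max(-1),p.min(-1);v,u=np.mgrid[:384,:512]
dm=((u>115)&(u<210)&(v>50)&(v<145)&(mn>90)&(mx-mn<45)).astype(np.uint8)
c=max(cv2.findContours(dm,0,2)[0],key=cv2.contourArea);e=cv2.fitEllipse(c);print(e,onz('wrist',*e[0],.018,s))
```

```text
front edge fit [0.03960394 0.61808501] x at y=-.03
63 63 [0.03960394 0.61808501] 2.2679532508460225 0.6168968954283544
ends [ 0.62835267 -0.15275434  0.165     ] [0.64346031 0.14751099 0.165     ]
hook 199
[ 0.54554109 -0.03772642  0.20147829] [[ 0.5453 -0.0391  0.2025]
 [ 0.553  -0.0381  0.2069]
 [ 0.5603 -0.0398  0.2118]
 [ 0.5621 -0.0385  0.2232]
 [ 0.5624 -0.0382  0.3136]
 [ 0.5626 -0.0383  0.2891]
 [ 0.5629 -0.0386  0.2132]
 [ 0.5634 -0.0412  0.3203]
 [ 0.5645 -0.0361  0.295 ]]
((160.48507690429688, 96.32984161376953), (76.08079528808594, 84.7900161743164), 147.13546752929688) [ 0.45274899 -0.22753372  0.018     ]
```

Run:
```python
from h import *
import json
s=json.load(open('w1.json'));z=np.load('w1.npz');p=z['p'].astype(int)
b=p[50:100,5:50];m=(b.min(-1)>105).astype(np.uint8)
for c in cv2.findContours(m,0,2)[0]:
    if len(c)>8:
        e=cv2.fitEllipse(c);print(e,onz('wrist',e[0][0]+5,e[0][1]+50,.0095,s))
cv2.imwrite('pics/c5.png',cv2.resize(p[40:110,0:60,::-1].astype(np.uint8),None,fx=7,fy=7))
```

```text
((18.98668098449707, 21.84320068359375), (20.613624572753906, 24.069320678710938), 149.7345428466797) [ 0.69308345 -0.03633899  0.0095    ]
```

View pics/c5.png

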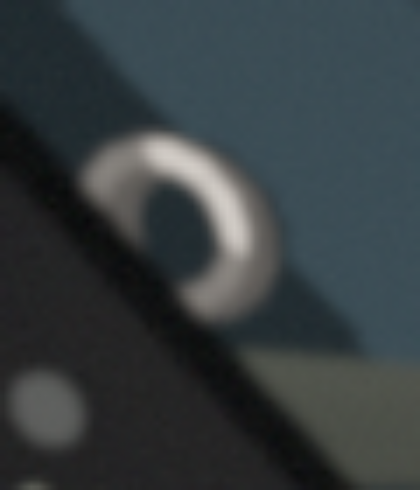

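```bash
python3 -m creep '{"grip":[-1,-1,-1,-1,-1,-1],"xyz":[[30,1,0],[65,2,0],[100,3,0],[130,3,0],[138,3,0],[138,3,0]],"yaw":[0.01,0.01,0.01,0.01,0.01,0.01]}'
python3 -m creep '{"grip":[-1,-1,-1,-1,-1],"xyz":[[0,0,-35],[0,0,-75],[0,0,-115],[0,0,-150],[0,0,-150]],"yaw":[0,0,0,0,0]}'
python3 - <<'E'
from h import *
s=arm.state();print(s['position'],s['orientation'],s['contact_force'])
for n in('scene','side','wrist'):
    p,d=arm.snapshot(n);cv2.imwrite(f'pics/{n}3.png',p[:,:,::-1]);np.savez(n+'3.npz',p=p,d=d)
    if n=='scene':a=cv2.resize(p[170:270,260:340,::-1],None,fx=5,fy=5,interpolation=2)
    if n=='side':b=cv2.resize(p[150:250,170:250,::-1],None,fx=5,fy=5,interpolation=2)
cv2.imwrite('pics/c6.png',np.hstack([a,b]))
E
```

```text
clock: 5.05
position: [0.7034, -0.0311, 0.4285]
orientation: [0.001, 0.019, 1.0, -0.001]
contact_force: [0.1, 0.0, -1.3]
finger_gap: 0.0221
clock: 5.47
position: [0.6979, -0.0291, 0.2681]
orientation: [-0.008, 0.018, 1.0, 0.0]
contact_force: [-0.9, 0.1, -3.4]
finger_gap: 0.0218
[ 0.69791069 -0.02909934  0.26806062] [-8.16686992e-03  1.79890762e-02  9.99804759e-01  3.74250793e-04] [-0.87753033  0.11870126 -3.39151129]
```

View pics/c6.png

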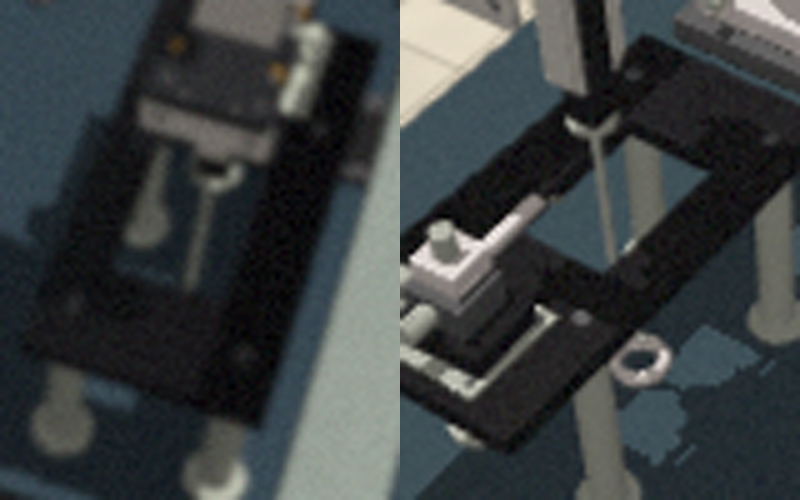

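View pics/wrist3.png

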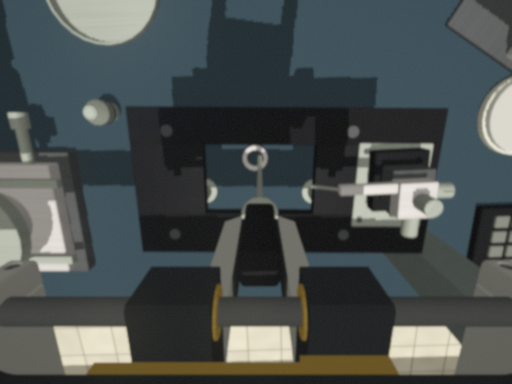

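```bash
python3 - <<'E'
from h import *
s=arm.state();print(s['position'],s['contact_force'],s['clock'])
s0=dict(position=[0.69791069,-0.02909934,0.26806062],orientation=[-8.16686992e-03,1.79890762e-02,9.99804759e-01,3.74250793e-04])
z=np.load('wrist3.npz');p=z['p'].astype(int)
for nm,S in(('before',s0),('now',s)):
    b=p[144:170,240:270];m=(b.min(-1)>100).astype(np.uint8)
    c=max(cv2.findContours(m,0,2)[0],key=cv2.contourArea);x,y,w,h=cv2.boundingRect(c);e=cv2.minEnclosingCircle(c)
    print(nm,e,onz('wrist',e[0][0]+240,e[0][1]+144,.008,S), e[1]/279.66*(cam('wrist',S)[2][2]))
    # platen edges: front edge at v~107, opening front edge v~143
    for u in (230,):
        g=p[95:150,u].sum(-1);print(g.tolist())
E
python3 -c "
import cv2
a=cv2.imread('pics/wrist3.png');cv2.imwrite('pics/c7.png',cv2.resize(a[90:230,190:330],None,fx=4.2,fy=4.2,interpolation=2))"
```

```text
[ 0.70414728 -0.03062925  0.28112878] [-0.2559587   0.15127348 -0.18872498] 5.6167
before ((14.773885726928711, 13.219745635986328), 13.11925220489502) [ 0.68386939 -0.03566766  0.008     ] 0.020050437464799176
[140, 142, 138, 145, 147, 134, 143, 145, 140, 144, 129, 114, 93, 84, 64, 75, 66, 73, 55, 70, 70, 69, 73, 69, 64, 74, 73, 73, 75, 78, 74, 72, 77, 76, 71, 78, 70, 81, 74, 65, 72, 67, 72, 82, 66, 72, 79, 85, 106, 159, 207, 236, 231, 212, 175]
now ((14.773885726928711, 13.219745635986328), 13.11925220489502) [ 0.69777986 -0.03850528  0.008     ] 0.020584918273732485
[140, 142, 138, 145, 147, 134, 143, 145, 140, 144, 129, 114, 93, 84, 64, 75, 66, 73, 55, 70, 70, 69, 73, 69, 64, 74, 73, 73, 75, 78, 74, 72, 77, 76, 71, 78, 70, 81, 74, 65, 72, 67, 72, 82, 66, 72, 79, 85, 106, 159, 207, 236, 231, 212, 175]
```

View pics/c7.png

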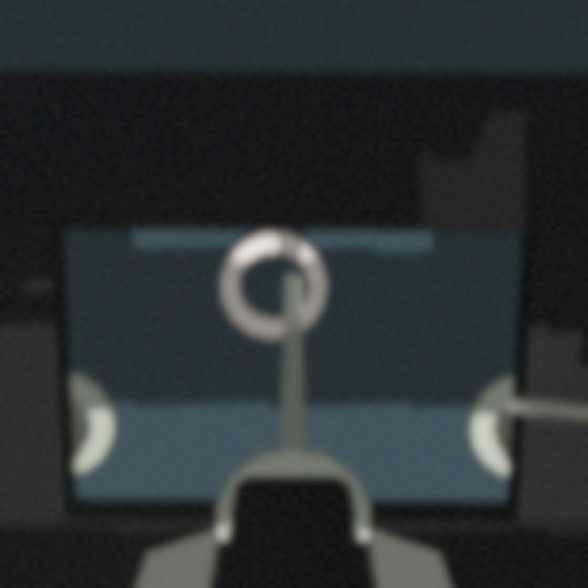

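```bash
cat > look.py <<'E'
from h import *
import sys
SO=np.array([.618,-.0266]);SX=np.array([.9992,-.0401]);SY=np.array([.0401,.9992])
def st(w): d=np.array(w)[:2]-SO;return np.round(np.array([d@SX,d@SY])*1000,1)
def look(tag,box=None,ext=True,thr=100):
    s=arm.state();p,d=arm.snapshot('wrist');cv2.imwrite(f'pics/w{tag}.png',p[:,:,::-1]);np.savez(f'w{tag}.npz',p=p,d=d,**{k:np.array(v) for k,v in s.items()})
    print(s['clock'],'TCP',np.round(s['position'],4),'st',st(s['position']),'F',np.round(s['contact_force'],1))
    return s,p,d
E
python3 - <<'E'
from look import *
s,p,d=look('4');P=cloud('wrist',d,s);H=P[...,2];p=p.astype(int)
q=np.array(s['orientation']);R=Ro.from_quat(q[[1,2,3,0]]).as_matrix();print('jaw yaw',np.degrees(np.arctan2(R[1,1],R[0,1])),R[:,2])
m=(abs(H-.165)<.008)&(p.max(-1)<75)
E=[]
for u in range(215,305,3):
    v=np.where(m[90:130,u])[0]
    if len(v):E.append(onz('wrist',u,90+v[0]-.5,.165,s)[:2])
E=np.array(E);print('edge in station x (should be 0):',np.round(np.median([st(e)[0] for e in E]),1))
b=p[140:180,235:275];mm=((b.min(-1)>100)&(H[140:180,235:275]<.02)).astype(np.uint8)
c=max(cv2.findContours(mm,0,2)[0],key=cv2.contourArea);e=cv2.minEnclosingCircle(c);el=cv2.fitEllipse(c)
for cc in(e[0],el[0]):
    w=onz('wrist',cc[0]+235,cc[1]+140,.008,s);print('ring',cc,w,st(w))
cv2.imwrite('pics/c8.png',cv2.resize(p[90:230,190:330,::-1].astype(np.uint8),None,fx=4.2,fy=4.2,interpolation=2))
E
```

```text
5.6167 TCP [ 0.7041 -0.0306  0.2811] st [86.2 -0.6] F [-0.3  0.2 -0.2]
jaw yaw 87.89863535762088 [ 0.00461964 -0.0027358  -0.99998559]
edge in station x (should be 0): 1.3
ring (20.0, 14.363636016845703) [ 0.69333522 -0.03797476  0.008     ] [75.7 -8.3]
ring (19.750131607055664, 14.135245323181152) [ 0.69296613 -0.03834742  0.008     ] [75.4 -8.7]
```

View pics/c8.png

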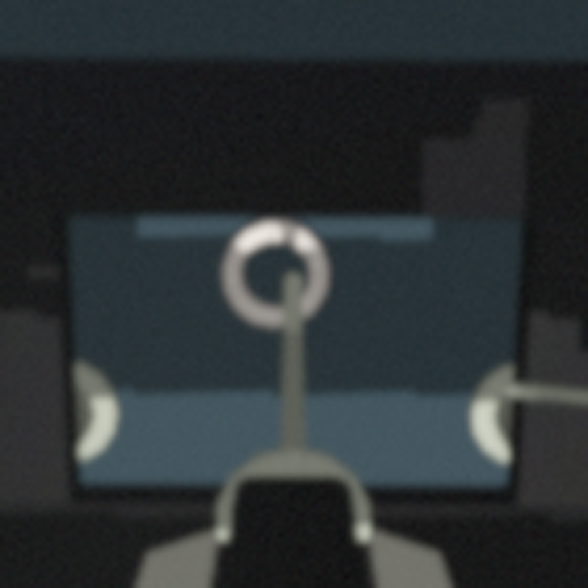

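```bash
python3 -m creep '{"grip":[-1,-1,-1,-1,-1,-1],"xyz":[[-1,-7,0],[-1,-7,-12],[-1,-7,-24],[-1,-7,-27],[-1,-7,-27],[-1,-7,-27]],"yaw":[0,0,0,0,0,0]}'
python3 - <<'E'
from look import *
s,p,d=look('5')
cv2.imwrite('pics/c9.png',cv2.resize(p[90:210,200:320,::-1],None,fx=4.8,fy=4.8,interpolation=2))
p,d=arm.snapshot('side');cv2.imwrite('pics/c10.png',cv2.resize(p[160:250,170:260,::-1],None,fx=6,fy=6,interpolation=2))
E
```

```text
clock: 6.17
position: [0.7035, -0.0378, 0.2547]
orientation: [0.003, 0.018, 1.0, -0.001]
contact_force: [0.4, 0.2, -0.5]
finger_gap: 0.0222
6.1667 TCP [ 0.7035 -0.0378  0.2547] st [85.9 -7.8] F [ 0.4  0.2 -0.5]
```

View pics/c9.png

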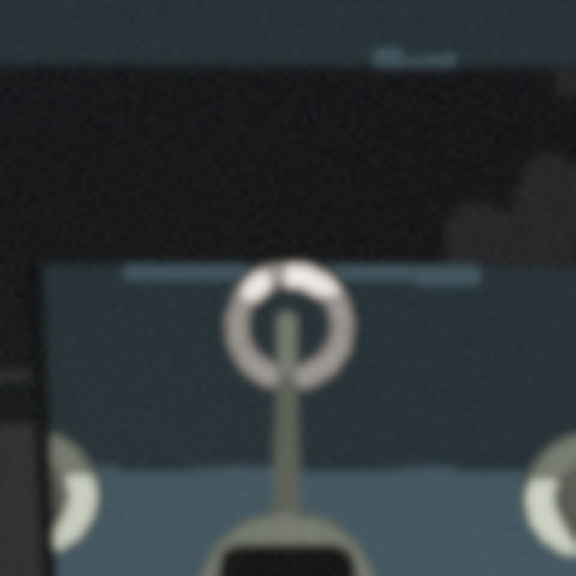

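View pics/c10.png

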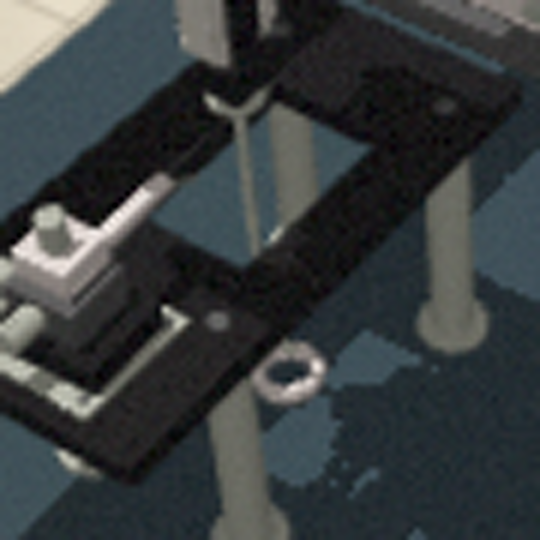

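```bash
python3 -m creep '{"grip":[-1,-1,-1,-1,-1],"xyz":[[0,0,-8],[0,0,-16],[0,0,-18],[0,0,-18],[0,0,-18]],"yaw":[0,0,0,0,0]}'; python3 -m creep '{"grip":[-1,-1,-1,-1,-1,-1,-1,-1],"xyz":[[-6,0.2,0],[-12,0.5,0],[-19,0.8,0],[-26,1,0],[-33,1.3,0],[-40,1.6,0],[-42,1.7,0],[-42,1.7,0]],"yaw":[0,0,0,0,0,0,0,0]}'
python3 - <<'E'
from look import *
s,p,d=look('6')
a=cv2.resize(p[90:210,200:320,::-1],None,fx=3.3,fy=3.3,interpolation=2)
p,d=arm.snapshot('side');np.savez('side6.npz',p=p,d=d);b=cv2.resize(p[160:250,170:260,::-1],(396,396),interpolation=2);cv2.imwrite('pics/c11.png',np.hstack([a,b]))
E
```

```text
clock: 6.68
position: [0.7039, -0.0378, 0.2373]
orientation: [0.004, 0.018, 1.0, -0.001]
contact_force: [-0.9, 0.3, -0.6]
finger_gap: 0.022
clock: 7.35
position: [0.6611, -0.0361, 0.2376]
orientation: [0.003, 0.018, 1.0, -0.002]
contact_force: [-0.2, 0.3, -1.2]
finger_gap: 0.0222
7.35 TCP [ 0.6611 -0.0361  0.2376] st [43.5 -7.7] F [-0.2  0.3 -1.2]
```

View pics/c11.png

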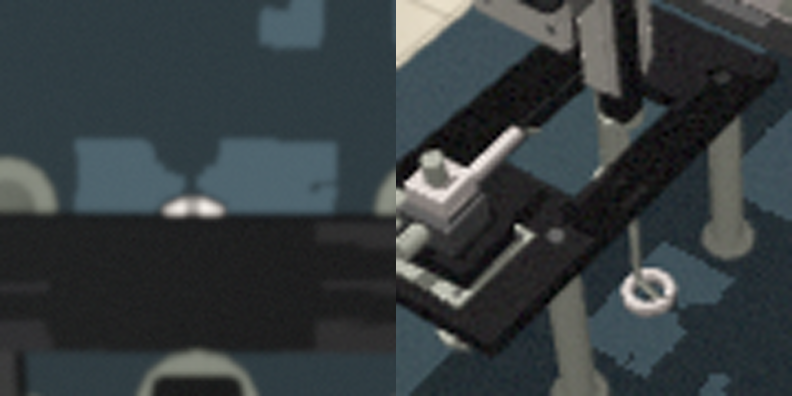

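```bash
python3 - <<'E'
from look import *
z=np.load('side6.npz');p=z['p'].astype(int);H=cloud('side',z['d'])[...,2]
x0,y0=216,215
m=((p[y0:y0+24,x0:x0+24].min(-1)>100)&(H[y0:y0+24,x0:x0+24]<.02)).astype(np.uint8)
c=max(cv2.findContours(m,0,2)[0],key=cv2.contourArea);e=cv2.fitEllipse(c);w=onz('side',e[0][0]+x0,e[0][1]+y0,.008);print(e,w,st(w))
E
python3 -m creep '{"grip":[-1,-1,-1,-1,-1,-1],"xyz":[[0,0,8],[0,0,17],[12,-0.5,17],[30,-1.2,17],[41,-1.6,17],[41,-1.6,17]],"yaw":[0,0,0,0,0,0]}'
python3 - <<'E'
from look import *
s,p,d=look('7')
a=cv2.resize(p[90:210,200:320,::-1],None,fx=3.3,fy=3.3,interpolation=2)
p,d=arm.snapshot('side');np.savez('side7.npz',p=p,d=d);b=cv2.resize(p[160:250,170:260,::-1],(396,396),interpolation=2);cv2.imwrite('pics/c12.png',np.hstack([a,b]))
p=p.astype(int);H=cloud('side',d)[...,2];x0,y0=214,215
m=((p[y0:y0+24,x0:x0+26].min(-1)>100)&(H[y0:y0+24,x0:x0+26]<.02)).astype(np.uint8)
c=max(cv2.findContours(m,0,2)[0],key=cv2.contourArea);e=cv2.fitEllipse(c);w=onz('side',e[0][0]+x0,e[0][1]+y0,.008);print(e,w,st(w))
E
```

```text
((11.057367324829102, 10.964822769165039), (9.54012680053711, 12.18480396270752), 72.48662567138672) [ 0.65339063 -0.03566713  0.008     ] [35.7 -7.6]
clock: 7.95
position: [0.7049, -0.038, 0.2553]
orientation: [0.005, 0.018, 1.0, -0.002]
contact_force: [-0.2, 0.3, -1.4]
finger_gap: 0.022
7.95 TCP [ 0.7049 -0.038   0.2553] st [87.3 -8. ] F [-0.2  0.3 -1.4]
((12.934139251708984, 10.741837501525879), (10.300803184509277, 11.719407081604004), 68.85972595214844) [ 0.65426629 -0.0362212   0.008     ] [36.6 -8.2]
```

View pics/c12.png

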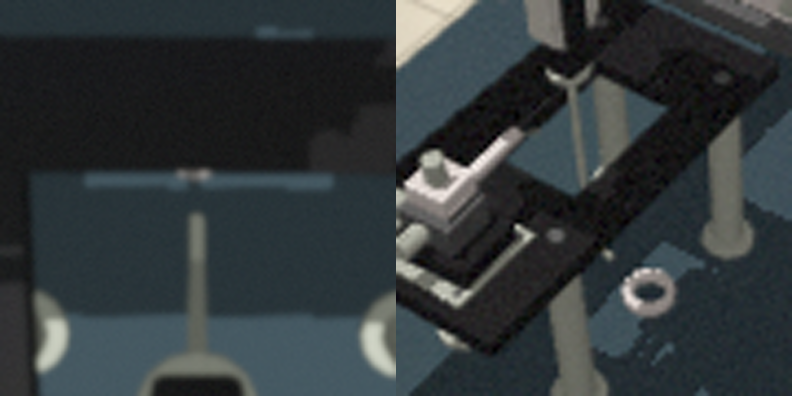

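```bash
python3 -m creep '{"grip":[-1,-1,-1,-1],"xyz":[[0,0,-8],[0,0,-16],[0,0,-18.5],[0,0,-18.5]],"yaw":[0,0,0,0]}'; python3 -m creep '{"grip":[-1,-1,-1,-1,-1,-1,-1,-1,-1],"xyz":[[-7,0.3,0],[-14,0.6,0],[-20,0.8,0],[-26,1,0],[-32,1.3,0],[-38,1.5,0],[-43,1.7,0],[-45,1.8,0],[-45,1.8,0]],"yaw":[0,0,0,0,0,0,0,0,0]}'
python3 - <<'E'
from look import *
s,p,d=look('8')
a=cv2.resize(p[90:210,200:320,::-1],None,fx=3.3,fy=3.3,interpolation=2)
p,d=arm.snapshot('side');np.savez('side8.npz',p=p,d=d);b=cv2.resize(p[165:255,175:265,::-1],(396,396),interpolation=2);cv2.imwrite('pics/c13.png',np.hstack([a,b]))
E
```

```text
clock: 8.38
position: [0.7015, -0.0376, 0.2342]
orientation: [0.002, 0.018, 1.0, -0.001]
contact_force: [-0.2, 0.5, -1.1]
finger_gap: 0.022
clock: 9.13
position: [0.6561, -0.0358, 0.2345]
orientation: [0.002, 0.018, 1.0, -0.001]
contact_force: [-0.3, -0.2, -0.6]
finger_gap: 0.0219
9.1333 TCP [ 0.6561 -0.0358  0.2345] st [38.4 -7.6] F [-0.3 -0.2 -0.6]
```

View pics/c13.png

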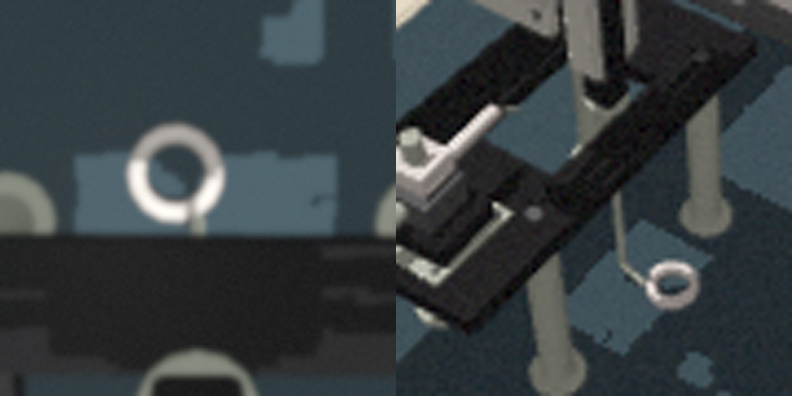

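```bash
python3 -m creep '{"grip":[-1,-1,-1],"xyz":[[8,-0.3,0],[18,-0.6,0],[25,-1,3]],"yaw":[0,0,0]}'
python3 - <<'E'
from look import *
z=np.load('w8.npz');s={k:z[k] for k in('position','orientation')};p=z['p'].astype(int);H=cloud('wrist',z['d'],s)[...,2]
y0,x0=122,233
m=((p[y0:y0+40,x0:x0+40].min(-1)>105)&(H[y0:y0+40,x0:x0+40]<.03)).astype(np.uint8)
c=max(cv2.findContours(m,0,2)[0],key=cv2.contourArea);e=cv2.minEnclosingCircle(c);w=onz('wrist',e[0][0]+x0,e[0][1]+y0,.008,s);print('wrist',e,w,st(w))
z=np.load('side8.npz');p=z['p'].astype(int);H=cloud('side',z['d'])[...,2];x0,y0=228,218
m=((p[y0:y0+24,x0:x0+26].min(-1)>100)&(H[y0:y0+24,x0:x0+26]<.02)).astype(np.uint8)
c=max(cv2.findContours(m,0,2)[0],key=cv2.contourArea);e=cv2.fitEllipse(c);w=onz('side',e[0][0]+x0,e[0][1]+y0,.008);print(e,w,st(w))
s=arm.state();print(s['position'],st(s['position']))
E
```

```text
clock: 9.48
position: [0.6822, -0.0368, 0.2364]
orientation: [0.001, 0.018, 1.0, -0.001]
contact_force: [1.0, -0.4, -1.3]
finger_gap: 0.0219
wrist ((21.2587947845459, 22.097990036010742), 17.271976470947266) [ 0.62329004 -0.04239628  0.008     ] [  5.9 -15.6]
((8.176468849182129, 10.867021560668945), (10.012519836425781, 14.293334007263184), 97.93548583984375) [ 0.62167435 -0.04110328  0.008     ] [  4.3 -14.3]
[ 0.68215223 -0.03684562  0.23637135] [64.5 -7.7]
```

```bash
python3 -m creep '{"grip":[-1,-1,-1,-1,-1,-1,-1,-1,-1,-1],"xyz":[[0,0,30],[0,0,70],[0,0,110],[0,0,150],[0,0,185],[-20,0,188],[-55,-5,188],[-90,-10,188],[-110,-15,188],[-110,-20,188]],"yaw":[0,0,0,0,0,-0.1,-0.22,-0.34,-0.46,-0.58]}'
python3 -m creep '{"grip":[-1,-1,-1,-1,-1,-1,-1,-1],"xyz":[[0,0,0],[0,0,0],[0,0,0],[0,0,0],[0,0,0],[0,0,0],[0,0,0],[0,0,0]],"yaw":[-0.12,-0.24,-0.36,-0.48,-0.6,-0.72,-0.84,-0.96]}'
python3 - <<'E'
from look import *
s,p,d=look('9')
q=np.array(s['orientation']);R=Ro.from_quat(q[[1,2,3,0]]).as_matrix();print('jaw yaw',np.degrees(np.arctan2(R[1,1],R[0,1])))
p,d=arm.snapshot('side');np.savez('side9.npz',p=p,d=d);cv2.imwrite('pics/side9.png',p[:,:,::-1])
p=p.astype(int);H=cloud('side',d)[...,2];x0,y0=228,215
m=((p[y0:y0+27,x0:x0+26].min(-1)>100)&(H[y0:y0+27,x0:x0+26]<.02)).astype(np.uint8)
c=max(cv2.findContours(m,0,2)[0],key=cv2.contourArea);e=cv2.fitEllipse(c);w=onz('side',e[0][0]+x0,e[0][1]+y0,.008);print(e,w,st(w))
E
```

```text
clock: 10.32
position: [0.5696, -0.0568, 0.4262]
orientation: [0.001, 0.306, 0.952, -0.002]
contact_force: [1.2, -0.1, -1.0]
finger_gap: 0.022
clock: 10.98
position: [0.5702, -0.0569, 0.4265]
orientation: [0.0, 0.713, 0.701, -0.002]
contact_force: [0.1, 0.0, -1.2]
finger_gap: 0.0216
10.9833 TCP [ 0.5702 -0.0569  0.4265] st [-46.6 -32.2] F [ 0.1  0.  -1.2]
jaw yaw -1.0371411835615791
((9.048028945922852, 13.959603309631348), (10.785630226135254, 11.893437385559082), 70.61781311035156) [ 0.6190928  -0.04224837  0.008     ] [  1.7 -15.6]
```

View pics/w9.png

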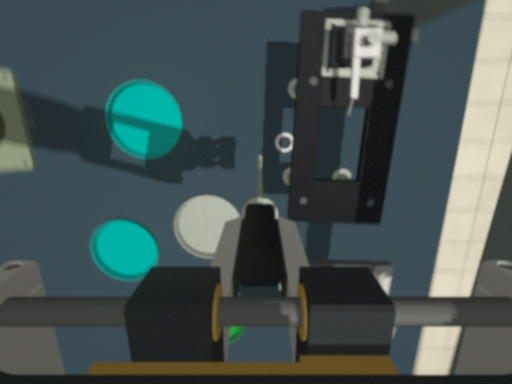

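View pics/side9.png

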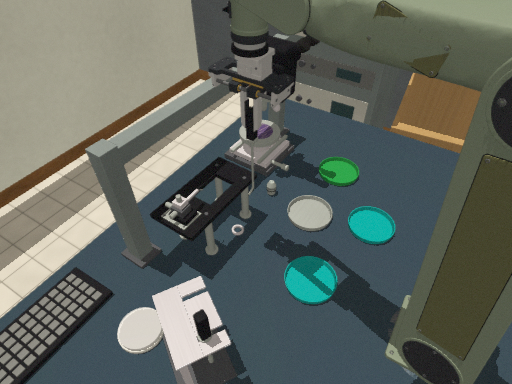

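Run:
```python
from look import *
z=np.load('w9.npz');s={k:z[k] for k in('position','orientation')};p=z['p'].astype(int);P=cloud('wrist',z['d'],s);H=P[...,2]
y0,x0=128,270
m=((p[y0:y0+30,x0:x0+30].min(-1)>105)&(H[y0:y0+30,x0:x0+30]<.03)).astype(np.uint8)
c=max(cv2.findContours(m,0,2)[0],key=cv2.contourArea);e=cv2.fitEllipse(c);w=onz('wrist',e[0][0]+x0,e[0][1]+y0,.008,s);print('ring',e,w,st(w))
E=[]
M=(abs(H-.165)<.01)&(p.max(-1)<75)
for v in range(100,210,4):
    u=np.where(M[v,285:330])[0]
    if len(u): E.append(st(onz('wrist',285+u[0]-.5,v,.165,s)))
print(np.round(E,1).tolist())
```

```text
ring ((14.645934104919434, 14.170166015625), (17.913076400756836, 20.745914459228516), 10.260520935058594) [ 0.62180333 -0.04526853  0.008     ] [  4.5 -18.5]
[[1.4, 59.9], [1.7, 54.5], [0.6, 48.9], [0.9, 43.4], [1.3, 37.8], [1.6, 32.1], [0.4, 26.4], [0.8, 20.7], [1.1, 14.9], [2.9, 9.2], [3.2, 3.3], [3.6, -2.6], [2.4, -8.6], [1.3, -14.6], [1.6, -20.7], [0.4, -26.8], [0.7, -33.0], [1.1, -39.2], [1.4, -45.4], [0.2, -51.8], [0.6, -58.1], [0.9, -64.5], [1.2, -71.0], [1.6, -77.5], [0.4, -84.1], [0.7, -90.7], [1.1, -97.4], [1.4, -104.2]]
```

```bash
python3 -m creep '{"grip":[-1,-1,-1,-1,-1,-1,-1,-1,-1,-1],"xyz":[[5,0,-30],[9,1,-70],[9,2,-110],[9,2.7,-145],[9,2.7,-170],[9,2.7,-176],[9,2.7,-176],[9,2.7,-176],[9,2.7,-176],[9,2.7,-176]],"yaw":[-0.11,-0.22,-0.33,-0.44,-0.55,-0.63,-0.63,-0.63,-0.63,-0.63]}'
python3 - <<'E'
from look import *
s,p,d=look('10')
q=np.array(s['orientation']);R=Ro.from_quat(q[[1,2,3,0]]).as_matrix();print('jaw yaw',np.degrees(np.arctan2(R[1,1],R[0,1])))
p,d=arm.snapshot('side');np.savez('side10.npz',p=p,d=d);cv2.imwrite('pics/c14.png',cv2.resize(p[165:255,190:280,::-1],None,fx=6,fy=6,interpolation=2))
E
```

```text
clock: 11.92
position: [0.5804, -0.0545, 0.2526]
orientation: [0.001, 0.894, 0.449, -0.001]
contact_force: [-0.3, -0.6, -1.5]
finger_gap: 0.0216
11.9167 TCP [ 0.5804 -0.0545  0.2526] st [-36.4 -29.4] F [-0.3 -0.6 -1.5]
jaw yaw -36.65890271677197
```

View pics/w10.png

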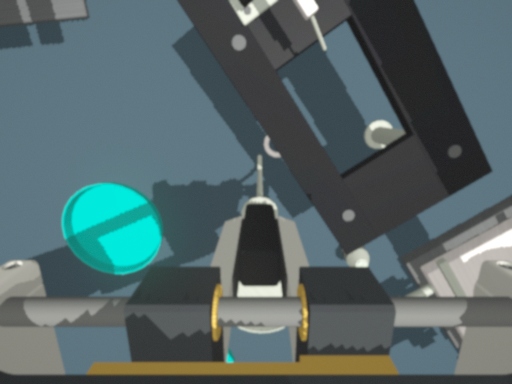

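View pics/c14.png

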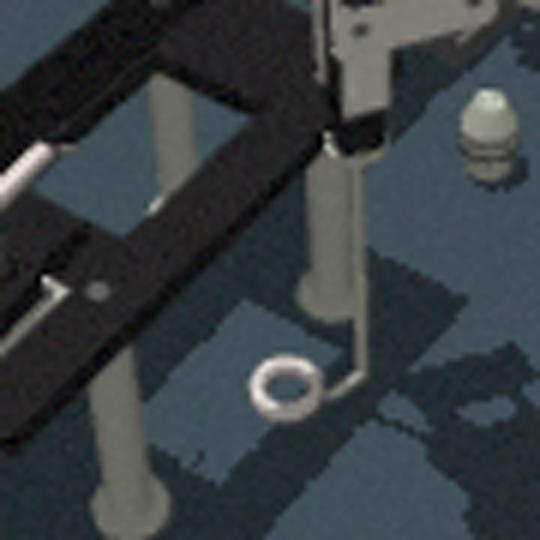

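Run:
```python
from look import *
print('tip side',st(onz('side',190+330/6,165+393/6,.0218)),'bend side',st(onz('side',190+361/6,165+373/6,.0318)))
t=np.array([.5804,-.0545])+.017*np.array([np.cos(np.radians(53.34)),np.sin(np.radians(53.34))]);print('tip fk',st(t))
print('ring side',st(onz('side',190+287/6,165+388/6,.006)))
```

```text
tip side [-29.8 -15.7] bend side [-40.4 -29.1]
tip fk [-26.9 -15.4]
ring side [ -1.  -15.9]
```

```bash
python3 -m creep '{"grip":[-1,-1,-1,-1,-1,-1,-1],"xyz":[[8,0,-1],[16,0,-3],[24,0.2,-4],[29,0.2,-4],[29.5,0.2,-4],[29.5,0.2,-4],[29.5,0.2,-4]],"yaw":[0,0,0,0,0,0,0]}'
python3 - <<'E'
from look import *
s,p,d=look('11')
a=cv2.resize(p[90:210,200:320,::-1],(396,396),interpolation=2)
p,d=arm.snapshot('side');b=cv2.resize(p[180:250,200:270,::-1],(396,396),interpolation=2);cv2.imwrite('pics/c15.png',np.hstack([a,b]))
E
```

```text
clock: 12.6
position: [0.6095, -0.0542, 0.2479]
orientation: [0.0, 0.894, 0.449, -0.001]
contact_force: [0.1, -0.3, -0.3]
finger_gap: 0.0214
12.6 TCP [ 0.6095 -0.0542  0.2479] st [ -7.4 -27.9] F [ 0.1 -0.3 -0.3]
```

View pics/c15.png

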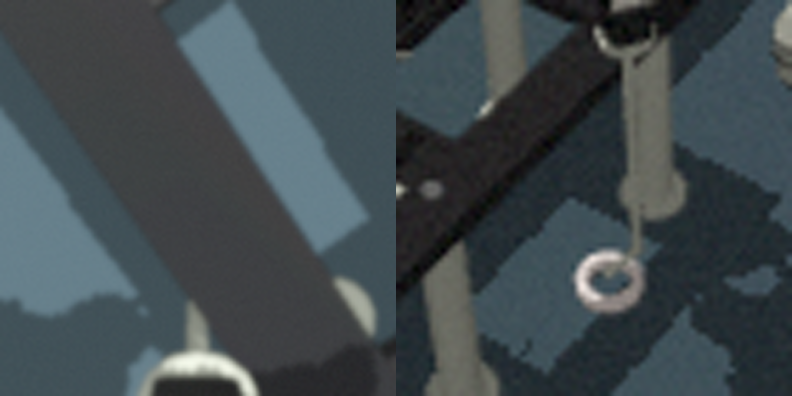

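```bash
python3 -m creep '{"grip":[-1,-1,-1,-1,-1],"xyz":[[0,0,-4],[0,0,-8],[0,0,-11],[0,0,-11],[0,0,-11]],"yaw":[0,0,0,0,0]}'
python3 - <<'E'
from look import *
s,p,d=look('12')
p,d=arm.snapshot('side');b=cv2.resize(p[190:250,210:270,::-1],(480,480),interpolation=2);cv2.imwrite('pics/c16.png',b)
E
```

```text
clock: 13.12
position: [0.609, -0.0541, 0.2366]
orientation: [0.0, 0.894, 0.448, -0.001]
contact_force: [0.0, -0.2, -1.2]
finger_gap: 0.0219
13.1167 TCP [ 0.609  -0.0541  0.2366] st [ -7.9 -27.9] F [ 0.  -0.2 -1.2]
```

View pics/c16.png

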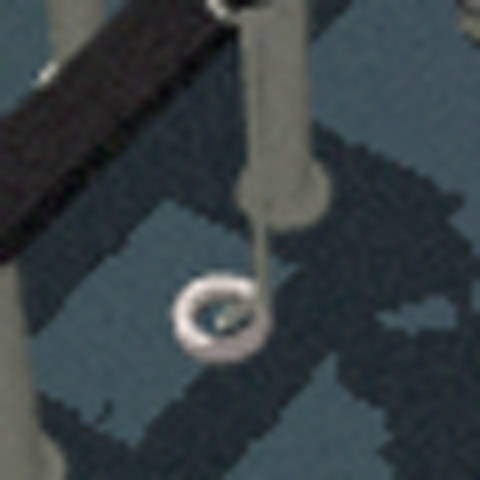

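```bash
python3 -m creep '{"grip":[-1,-1,-1,-1,-1,-1,-1],"xyz":[[-5,0,0],[-10,0,0],[-15,0,0],[-20,0,0],[-25,0,0],[-30,0,0],[-30,0,0]],"yaw":[0,0,0,0,0,0,0]}'
python3 - <<'E'
from look import *
s,p,d=look('13')
a=cv2.resize(p[90:210,200:320,::-1],(396,396),interpolation=2)
p,d=arm.snapshot('side');b=cv2.resize(p[190:260,210:280,::-1],(396,396),interpolation=2);cv2.imwrite('pics/c17.png',np.hstack([a,b]))
E
```

```text
clock: 13.8
position: [0.5782, -0.0541, 0.2372]
orientation: [0.0, 0.894, 0.448, -0.001]
contact_force: [-0.3, 0.4, -2.1]
finger_gap: 0.0222
13.8 TCP [ 0.5782 -0.0541  0.2372] st [-38.6 -29. ] F [-0.3  0.4 -2.1]
```

View pics/c17.png

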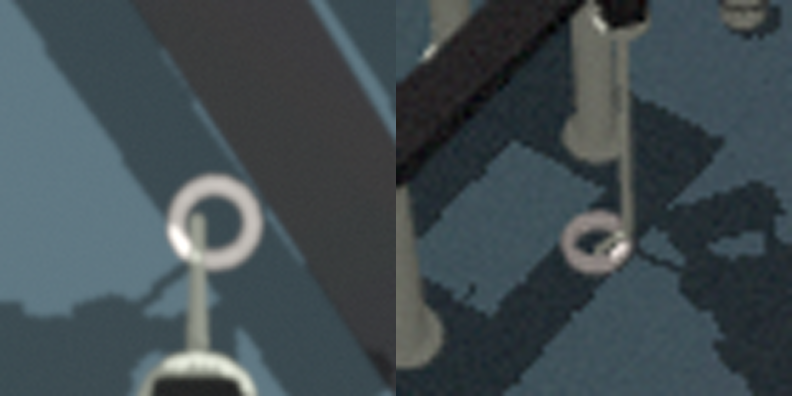

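Run:
```python
from look import *
z=np.load('scene0.npz');p=z['p'];h=cv2.cvtColor(p,cv2.COLOR_RGB2HSV)
m=((h[...,1]>120)&(h[...,2]>90)&(h[...,0]>35)&(h[...,0]<110)).astype(np.uint8)
for c in cv2.findContours(m,0,2)[0]:
    if cv2.contourArea(c)>300:
        e=cv2.fitEllipse(c);print(np.round(e[0]),onz('scene',*e[0],.018).round(3))
for n,u,v in(('scene',208.5,268.5),('side',310.5,212.5)):print('steel',onz(n,u,v,.018))
```

```text
[174. 344.] [ 0.455 -0.481  0.018]
[147. 266.] [ 0.265 -0.287  0.018]
[203. 203.] [ 0.344 -0.     0.018]
steel [ 0.45950597 -0.23355672  0.018     ]
steel [ 0.44697614 -0.22113056  0.018     ]
```

```bash
python3 -m creep '{"grip":[-1,-1,-1,-1,-1,-1,-1,-1,-1,-1],"xyz":[[-9,0,0],[-19,0,0],[-29,0,0],[-39,0,0],[-49,0,0],[-59,0,0],[-69,0,0],[-79,0,0],[-88,0,0],[-88,0,0]],"yaw":[0,0,0,0,0,0,0,0,0,0]}'
python3 -m creep '{"grip":[-1,-1,-1,-1,-1],"xyz":[[2,0,0],[3,0,10],[3,0,30],[3,0,60],[-10,30,70]],"yaw":[0,0,0,0,0.12]}'
python3 - <<'E'
from look import *
s,p,d=look('14')
a=cv2.resize(p[:,:,::-1],(396,297),interpolation=2)
p,d=arm.snapshot('side');np.savez('side14.npz',p=p,d=d);b=cv2.resize(p[:,:,::-1],(396,297),interpolation=2);cv2.imwrite('pics/c18.png',np.hstack([a,b]))
E
```

```text
clock: 14.73
position: [0.4889, -0.054, 0.237]
orientation: [0.0, 0.894, 0.448, -0.002]
contact_force: [-0.7, 0.4, -1.4]
finger_gap: 0.0216
clock: 15.15
position: [0.4827, -0.0277, 0.3116]
orientation: [0.004, 0.866, 0.5, 0.0]
contact_force: [1.4, 1.0, 0.5]
finger_gap: 0.0217
15.15 TCP [ 0.4827 -0.0277  0.3116] st [-135.1   -6.5] F [1.4 1.  0.5]
```

View pics/c18.png

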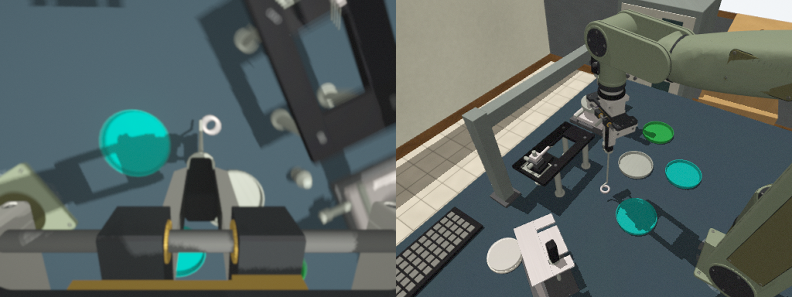

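```bash
python3 -m creep '{"grip":[-1,-1,-1,-1,-1,-1,-1,-1,-1,-1],"xyz":[[0,10,5],[-5,35,5],[-10,60,5],[-15,85,5],[-20,110,5],[-25,135,5],[-25,160,5],[-25,185,5],[-25,210,5],[-25,225,5]],"yaw":[0.12,0.24,0.36,0.48,0.6,0.72,0.84,0.96,1.08,1.2]}'
python3 -m creep '{"grip":[-1,-1,-1,-1,-1,-1,-1,-1,-1,-1],"xyz":[[0,0,0],[0,0,0],[0,0,0],[0,0,0],[0,0,0],[0,0,0],[0,0,0],[0,0,0],[0,0,0],[0,0,0]],"yaw":[0.12,0.24,0.36,0.48,0.6,0.72,0.84,0.96,1.08,1.2]}'
python3 -m creep '{"grip":[-1,-1,-1,-1,-1,-1,-1],"xyz":[[0,0,0],[0,0,0],[0,0,0],[0,0,0],[0,0,0],[0,0,0],[0,0,0]],"yaw":[0.12,0.24,0.36,0.48,0.55,0.55,0.55]}'
python3 - <<'E'
from look import *
s=arm.state();print(s['position'],s['joint_pos'])
q=np.array(s['orientation']);R=Ro.from_quat(q[[1,2,3,0]]).as_matrix();print('jaw yaw',np.degrees(np.arctan2(R[1,1],R[0,1])))
E
```

```text
clock: 16.08
position: [0.4551, 0.2051, 0.3157]
orientation: [0.0, 0.426, 0.905, 0.002]
contact_force: [-0.1, -0.1, -1.3]
finger_gap: 0.0218
clock: 16.92
position: [0.4554, 0.205, 0.3154]
orientation: [-0.001, -0.162, 0.987, 0.001]
contact_force: [0.2, -0.5, -1.2]
finger_gap: 0.0222
clock: 17.5
position: [0.4557, 0.2049, 0.3151]
orientation: [-0.002, -0.422, 0.906, 0.001]
contact_force: [1.1, 0.2, -0.6]
finger_gap: 0.0219
[0.45567462 0.20487531 0.31510938] [ 2.48407541e-01 -1.00109949e-02  1.59812142e+00  1.10760222e-03
  1.55749200e+00 -2.19455911e+00]
jaw yaw 139.97046493921638
```

```bash
python3 -m creep '{"grip":[-1,-1,-1,-1,-1,-1],"xyz":[[3.5,0,-20],[3.5,0,-45],[3.5,0,-55],[3.5,0,-55],[3.5,0,-55],[3.5,0,-55]],"yaw":[0.105,0.105,0.105,0.105,0.105,0.105]}'
python3 - <<'E'
from look import *
s=arm.state();print(s['position'])
q=np.array(s['orientation']);R=Ro.from_quat(q[[1,2,3,0]]).as_matrix();print('jaw yaw',np.degrees(np.arctan2(R[1,1],R[0,1])))
print(np.array([510.3,288.3,250.8])-s['position']*1000)
E
```

```text
clock: 18.0
position: [0.4599, 0.2051, 0.2614]
orientation: [-0.001, -0.469, 0.883, 0.001]
contact_force: [-0.8, 0.4, -0.4]
finger_gap: 0.0218
[0.45993709 0.20508879 0.26138444]
jaw yaw 145.94764444070057
[ 50.36291389  83.21120982 -10.58443564]
```

```bash
python3 -m creep '{"grip":[-1,-1,-1,-1,-1,-1,-1,-1],"xyz":[[8,13,0],[17,28,0],[26,43,0],[35,58,0],[44,73,0],[50.4,83.2,0],[50.4,83.2,0],[50.4,83.2,0]],"yaw":[0,0,0,0,0,0,0,0]}'
python3 - <<'E'
from look import *
s=arm.state();print(s['position'],np.array([510.3,288.3,250.8])-s['position']*1000,s['contact_force'])
E
```

```text
clock: 18.67
position: [0.5109, 0.2886, 0.2626]
orientation: [-0.0, -0.469, 0.883, 0.0]
contact_force: [-0.0, 0.8, -0.8]
finger_gap: 0.0217
[0.5109135  0.28864324 0.26255365] [ -0.61349619  -0.34324375 -11.75364548] [-0.01001173  0.78132543 -0.81824255]
```

```bash
python3 -m creep '{"grip":[-1,-1,-1,-1,-1],"xyz":[[-0.6,-0.3,-4],[-0.6,-0.3,-8],[-0.6,-0.3,-11],[-0.6,-0.3,-11.5],[-0.6,-0.3,-11.5]],"yaw":[0,0,0,0,0]}'
python3 - <<'E'
from look import *
s=arm.state();print(s['position'],s['contact_force'])
E
```

```text
clock: 19.08
position: [0.51, 0.2879, 0.2509]
orientation: [-0.0, -0.469, 0.883, 0.0]
contact_force: [0.2, 0.2, -0.4]
finger_gap: 0.0217
[0.51001086 0.28787532 0.25085238] [ 0.16395998  0.16971864 -0.35874532]
```

```bash
python3 -m creep '{"grip":[0.3,0.3,0.3,0.3,0.3,0.3],"xyz":[[0,0,0],[0,0,0],[0,0,0],[0,0,0],[0,0,0],[0,0,0]],"yaw":[0,0,0,0,0,0]}'
python3 -m creep '{"grip":[0.3,0.3,0.3,0.3,0.3],"xyz":[[0,0,20],[0,0,55],[0,0,90],[0,0,95],[0,0,95]],"yaw":[0,0,0,0,0]}'
python3 - <<'E'
from look import *
s,p,d=look('15')
a=cv2.resize(p[:,:,::-1],(396,297),interpolation=2)
p,d=arm.snapshot('side');np.savez('side15.npz',p=p,d=d);b=cv2.resize(p[:,:,::-1],(396,297),interpolation=2);cv2.imwrite('pics/c19.png',np.hstack([a,b]))
E
```

```text
clock: 19.58
position: [0.5101, 0.2879, 0.2509]
orientation: [-0.0, -0.469, 0.883, 0.0]
contact_force: [1.6, -0.9, -0.0]
finger_gap: 0.0581
clock: 20.0
position: [0.5117, 0.2886, 0.3501]
orientation: [0.004, -0.469, 0.883, -0.0]
contact_force: [0.4, 1.3, -0.7]
finger_gap: 0.061
20.0 TCP [0.5117 0.2886 0.3501] st [-118.8  310.7] F [ 0.4  1.3 -0.7]
```

View pics/c19.png

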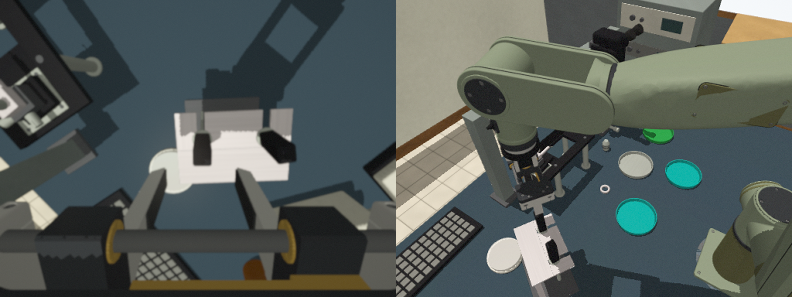

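Run:
```python
from look import *
z=np.load('w15.npz');s={k:z[k] for k in('position','orientation')};p=z['p'].astype(int);P=cloud('wrist',z['d'],s);H=P[...,2]
v,u=np.mgrid[:384,:512]
for b in((u>240)&(u<285),(u>325)&(u<390)):
    m=b&(v>150)&(v<230)&(p.max(-1)<75)&(abs(H-.279)<.006);r=cv2.minAreaRect((P[m][:,:2]*1000).astype(np.float32));print(m.sum(),np.nanmedian(H[m]),r)
z=np.load('side15.npz');p=z['p'].astype(int);H=cloud('side',z['d'])[...,2];x0,y0=255,230
m=((p[y0:y0+30,x0:x0+30].min(-1)>100)&(H[y0:y0+30,x0:x0+30]<.02)).astype(np.uint8)
c=max(cv2.findContours(m,0,2)[0],key=cv2.contourArea);e=cv2.fitEllipse(c);w=onz('side',e[0][0]+x0,e[0][1]+y0,.008);print('ring',e,w)
```

```text
478 0.2795299713318656 ((509.0986328125, 287.0225830078125), (19.111248016357422, 18.07335662841797), 55.83218765258789)
627 0.2792230689801046 ((429.9380187988281, 337.6107177734375), (21.522573471069336, 22.218412399291992), 66.5050277709961)
ring ((14.609990119934082, 13.765299797058105), (11.020240783691406, 13.013082504272461), 87.83233642578125) [ 0.50074202 -0.04620744  0.008     ]
```

```bash
python3 -m creep '{"grip":[0.3,0.3,0.3,0.3,0.3,0.3,0.3,0.3,0.3,0.3],"xyz":[[0,-30,5],[-5,-65,5],[-9,-100,5],[-9,-135,0],[-9,-170,-20],[-9,-205,-45],[-9,-240,-70],[-9,-275,-95],[-9,-310,-120],[-9,-334,-130]],"yaw":[-0.1,-0.2,-0.3,-0.4,-0.5,-0.6,-0.7,-0.8,-0.9,-0.98]}'
python3 -m creep '{"grip":[0.3,0.3],"xyz":[[0,0,0],[0,0,0]],"yaw":[0,0]}'
python3 - <<'E'
from look import *
s,p,d=look('16');p=p.astype(int)
q=np.array(s['orientation']);R=Ro.from_quat(q[[1,2,3,0]]).as_matrix();print('jaw yaw',np.degrees(np.arctan2(R[1,1],R[0,1])))
H=cloud('wrist',d,s)[...,2]
u0,v0=pix('wrist',[.502,-.045,.005],s);u0,v0=int(u0),int(v0);print(u0,v0)
b=slice(v0-35,v0+35),slice(u0-35,u0+35)
m=((p[b].min(-1)>105)&(H[b]<.03)).astype(np.uint8)
c=max(cv2.findContours(m,0,2)[0],key=cv2.contourArea);e=cv2.fitEllipse(c);w=onz('wrist',e[0][0]+u0-35,e[0][1]+v0-35,.008,s);print('ring',e,w,(w-s['position'])*1000)
E
```

```text
clock: 20.93
position: [0.4969, -0.0474, 0.2096]
orientation: [-0.005, 0.004, 1.0, 0.002]
contact_force: [-0.3, 0.5, -0.1]
finger_gap: 0.0611
clock: 21.1
position: [0.4937, -0.0478, 0.2055]
orientation: [-0.009, 0.006, 1.0, 0.003]
contact_force: [-0.7, -0.7, 0.3]
finger_gap: 0.061
21.1 TCP [ 0.4937 -0.0478  0.2055] st [-123.3  -26.1] F [-0.7 -0.7  0.3]
jaw yaw 89.33605982711771
260 180
ring ((33.478904724121094, 37.45988082885742), (30.675281524658203, 31.247333526611328), 101.3866195678711) [ 0.50322155 -0.04809794  0.008     ] [   9.48003736   -0.33660113 -197.45138595]
```

View pics/w16.png

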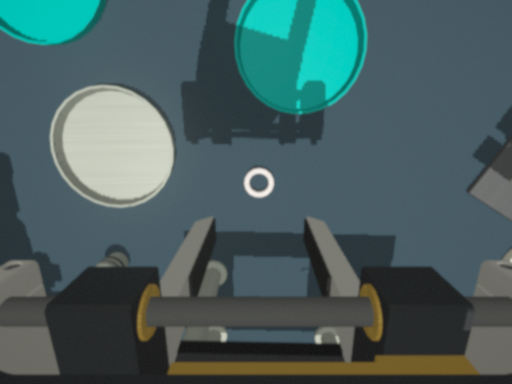

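```bash
python3 -m creep '{"grip":[0.3,0.3,0.3],"xyz":[[0,0,-10],[0,0,-20],[0,0,-20]],"yaw":[0,0,0]}';python3 -m creep '{"grip":[0.3,0.3],"xyz":[[0,0,0],[0,0,0]],"yaw":[0,0]}'
python3 - <<'E'
from look import *
s,p,d=look('17');p=p.astype(int);mx,mn=p.max(-1),p.min(-1)
H=cloud('wrist',d,s)[...,2];print(s['orientation'],np.abs(s['qvel']).max())
u0,v0=pix('wrist',[.502,-.046,.005],s);u0,v0=int(u0),int(v0)
b=slice(v0-35,v0+35),slice(u0-35,u0+35)
m=((p[b].min(-1)>105)&(H[b]<.03)).astype(np.uint8)
c=max(cv2.findContours(m,0,2)[0],key=cv2.contourArea);e=cv2.fitEllipse(c);w=onz('wrist',e[0][0]+u0-35,e[0][1]+v0-35,.008,s);print('ring',e,w,(w-s['position'])*1000)
v,u=np.mgrid[:384,:512]
dm=((u<235)&(v>40)&(v<235)&(mn>85)&(mx-mn<45)&(H<.03)).astype(np.uint8)
c=max(cv2.findContours(dm,0,2)[0],key=cv2.contourArea);e=cv2.fitEllipse(c);print('dish',e,onz('wrist',*e[0],.014,s),cv2.boundingRect(c))
E
```

```text
clock: 21.4
position: [0.4937, -0.0453, 0.1849]
orientation: [-0.009, 0.004, 1.0, 0.003]
contact_force: [-0.9, -0.7, 0.1]
finger_gap: 0.0616
clock: 21.57
position: [0.4934, -0.0443, 0.1846]
orientation: [-0.01, 0.003, 1.0, 0.004]
contact_force: [0.1, -0.0, 0.0]
finger_gap: 0.0612
21.5667 TCP [ 0.4934 -0.0443  0.1846] st [-123.8  -22.7] F [ 0.1 -0.   0. ]
[-0.00970409  0.00271886  0.99994307  0.00350551] 0.014072431066035417
ring ((33.3835563659668, 36.456153869628906), (32.180999755859375, 32.848392486572266), 87.76886749267578) [ 0.50276594 -0.04831449  0.008     ] [   9.32759976   -3.97747818 -176.58614724]
dish ((99.05247497558594, 146.82127380371094), (123.04266357421875, 142.49319458007812), 131.687255859375) [ 0.4522094  -0.23087175  0.014     ] (32, 81, 135, 133)
```

```bash
python3 -m creep '{"grip":[0.5,0.5,0.5,0.5,0.5,0.5,0.5],"xyz":[[4,-2,-30],[9,-3.7,-65],[9,-3.7,-100],[9,-3.7,-125],[9,-3.7,-130],[9,-3.7,-130],[9,-3.7,-130]],"yaw":[0,0,0,0,0,0,0]}'
python3 - <<'E'
from look import *
s,p,d=look('18')
cv2.imwrite('pics/c20.png',cv2.resize(p[:,:,::-1],(512,384)))
p,d=arm.snapshot('side');cv2.imwrite('pics/c21.png',cv2.resize(p[200:280,220:310,::-1],None,fx=6,fy=6,interpolation=2))
E
```

```text
clock: 22.2
position: [0.504, -0.0485, 0.0562]
orientation: [-0.008, 0.003, 1.0, 0.003]
contact_force: [-0.3, -0.5, 0.2]
finger_gap: 0.0705
22.2 TCP [ 0.504  -0.0485  0.0562] st [-113.1  -26.5] F [-0.3 -0.5  0.2]
```

View pics/c20.png

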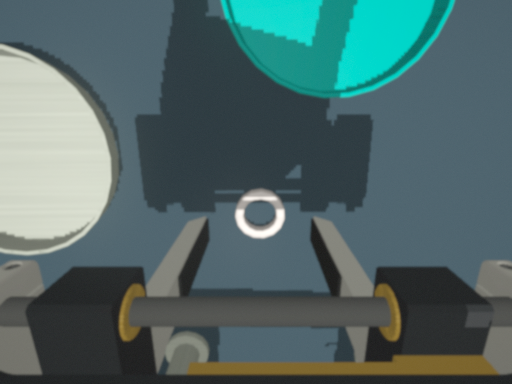

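View pics/c21.png

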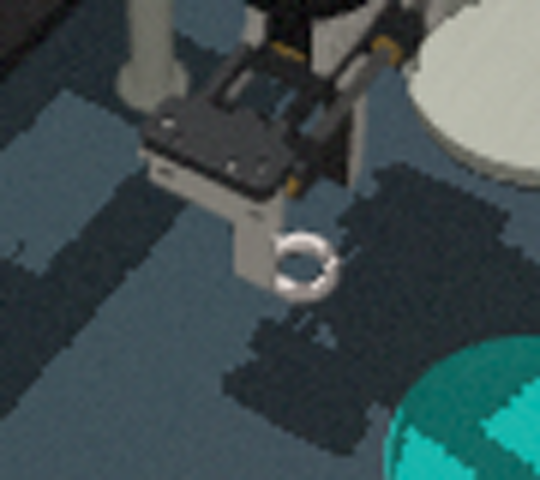

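Run:
```python
from look import *
z=np.load('w18.npz');s={k:z[k] for k in('position','orientation')};p=z['p'].astype(int)
m=(p[185:242,230:290].min(-1)>115).astype(np.uint8);c=max(cv2.findContours(m,0,2)[0],key=cv2.contourArea);e=cv2.fitEllipse(c)
w=onz('wrist',e[0][0]+230,e[0][1]+185,.008,s);print(e,w,(w-s['position'])*1000)
q=np.array(s['orientation']);R=Ro.from_quat(q[[1,2,3,0]]).as_matrix();print(R[:,2], (s['position']+.022*R[:,2])[:3])
```

```text
((29.50288963317871, 29.174449920654297), (49.114803314208984, 49.94800567626953), 87.2391128540039) [ 0.50288504 -0.0482781   0.008     ] [ -1.06609415   0.24798151 -48.21647595]
[-0.0166207   0.0062041  -0.99984262] [ 0.50358548 -0.0483896   0.03421994]
```

```bash
python3 -m creep '{"grip":[0.5,0.5,0.5,0.5,-1,-1,-1,-1,-1,-1],"xyz":[[-0.5,0,-12],[-0.5,0,-24],[-0.5,0,-31],[-0.5,0,-31],[-0.5,0,-31],[-0.5,0,-31],[-0.5,0,-31],[-0.5,0,-31],[-0.5,0,-31],[-0.5,0,-31]],"yaw":[0,0,0,0,0,0,0,0,0,0]}'
python3 -m creep '{"grip":[-1,-1,-1,-1],"xyz":[[0,0,0],[0,0,0],[0,0,0],[0,0,0]],"yaw":[0,0,0,0]}'
```

```text
clock: 23.13
position: [0.5048, -0.0489, 0.0267]
orientation: [-0.007, 0.003, 1.0, 0.003]
contact_force: [0.0, 0.1, 0.7]
finger_gap: 0.0366
clock: 23.47
position: [0.5047, -0.0489, 0.0267]
orientation: [-0.007, 0.003, 1.0, 0.003]
contact_force: [-0.4, 0.4, 0.0]
finger_gap: 0.0369
```

```bash
python3 -m creep '{"grip":[0.2,0.2,0.2,0.2,0.2],"xyz":[[0,0,0],[0,0,0],[-1,0.3,-1.5],[-1.5,0.3,-3],[-1.5,0.3,-3]],"yaw":[0,0,0,0,0]}'
python3 - <<'E'
from look import *
s,p,d=look('19')
cv2.imwrite('pics/c22.png',cv2.resize(p[150:300,170:350,::-1],None,fx=4,fy=4,interpolation=2))
p,d=arm.snapshot('side');cv2.imwrite('pics/c23.png',cv2.resize(p[215:270,235:300,::-1],None,fx=8,fy=8,interpolation=2))
E
```

```text
clock: 23.88
position: [0.5027, -0.0485, 0.0233]
orientation: [-0.007, 0.003, 1.0, 0.003]
contact_force: [-0.9, -0.2, -0.4]
finger_gap: 0.0567
23.8833 TCP [ 0.5027 -0.0485  0.0233] st [-114.3  -26.5] F [-0.9 -0.2 -0.4]
```

View pics/c22.png

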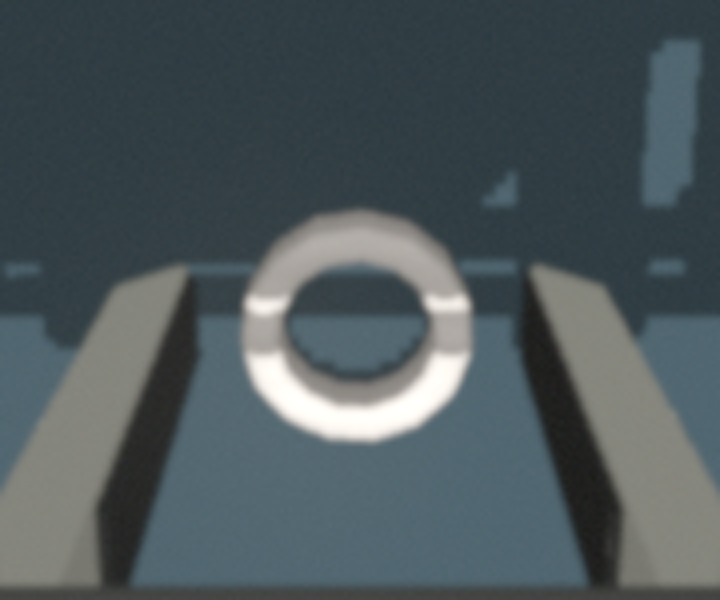

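View pics/c23.png

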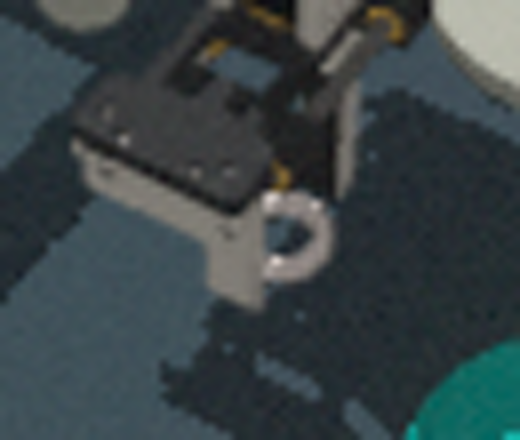

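```bash
python3 -m creep '{"grip":[0.2,-1,-1,-1,-1,-1,-1,-1],"xyz":[[2,0,0],[2,0,0],[2,0,0],[2,0,0],[2,0,0],[2,0,0],[2,0,0],[2,0,0]],"yaw":[0,0,0,0,0,0,0,0]}'
python3 -m creep '{"grip":[-1,-1,-1],"xyz":[[0,0,0],[0,0,0],[0,0,0]],"yaw":[0,0,0]}'
```

```text
clock: 24.65
position: [0.5051, -0.0486, 0.0236]
orientation: [-0.007, 0.003, 1.0, 0.003]
contact_force: [0.2, -0.0, 1.5]
finger_gap: 0.037
clock: 24.9
position: [0.5051, -0.0486, 0.0236]
orientation: [-0.007, 0.003, 1.0, 0.003]
contact_force: [0.1, -0.7, -0.0]
finger_gap: 0.0373
```

```bash
python3 -m creep '{"grip":[-1,-1,-1,-1,-1,-1,-1,-1,-1],"xyz":[[0,0,10],[0,0,35],[0,0,65],[-8,-30,75],[-18,-65,75],[-28,-100,75],[-40,-140,75],[-53,-175,75],[-53,-180,75]],"yaw":[0,0,0,0,0,0,0,0,0]}'
python3 -m creep '{"grip":[-1,-1,-1],"xyz":[[0,0,0],[0,0,0],[0,0,0]],"yaw":[0,0,0]}'
python3 - <<'E'
from look import *
s,p,d=look('20');print(s['finger_gap'],s['orientation'])
a=cv2.resize(p[:,:,::-1],(396,297),interpolation=2)
p,d=arm.snapshot('side');b=cv2.resize(p[160:280,250:410,::-1],(396,297),interpolation=2);cv2.imwrite('pics/c24.png',np.hstack([a,b]))
E
```

```text
clock: 25.65
position: [0.4507, -0.2338, 0.0998]
orientation: [-0.006, 0.005, 1.0, 0.001]
contact_force: [0.9, 0.2, -0.7]
finger_gap: 0.037
clock: 25.9
position: [0.4509, -0.2329, 0.1]
orientation: [-0.006, 0.005, 1.0, 0.001]
contact_force: [-0.2, 0.0, -0.2]
finger_gap: 0.037
25.9 TCP [ 0.4509 -0.2329  0.1   ] st [-158.7 -212.9] F [-0.2  0.  -0.2]
0.036987841539008394 [-0.0064408   0.00505973  0.99996567  0.00125524]
```

View pics/c24.png

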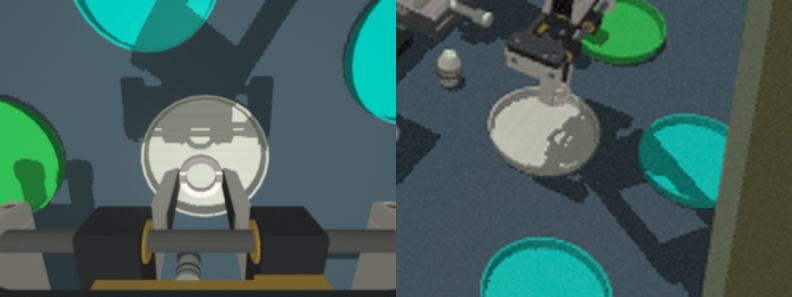

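Run:
```python
from look import *
z=np.load('w20.npz');s={k:z[k] for k in('position','orientation')}
# visible rim extremes (px in full image): left, right, top, bottom
k=512/396
for a,b in(((141,150),(268,150)),((205,95),(205,215))):
    A=onz('wrist',a[0]*k,a[1]*k,.018,s);B=onz('wrist',b[0]*k,b[1]*k,.018,s);print(A.round(4),B.round(4),np.hypot(*(A-B)[:2]).round(4),((A+B)/2).round(4))
```

```text
[ 0.4426 -0.302   0.018 ] [ 0.444  -0.1545  0.018 ] 0.1475 [ 0.4433 -0.2283  0.018 ]
[ 0.3811 -0.2275  0.018 ] [ 0.5291 -0.228   0.018 ] 0.148 [ 0.4551 -0.2278  0.018 ]
```

```bash
python3 -m creep '{"grip":[-1,-1,-1,-1,-1,-1,-1],"xyz":[[4,5,-25],[4,5,-50],[4,5,-62],[4,5,-68],[4,5,-71],[4,5,-71],[4,5,-71]],"yaw":[0,0,0,0,0,0,0]}'
```

```text
clock: 26.58
position: [0.4558, -0.2275, 0.0295]
orientation: [-0.006, 0.004, 1.0, 0.001]
contact_force: [0.1, -0.1, 0.2]
finger_gap: 0.0367
```

```bash
python3 -m creep '{"grip":[-1,-1,-1,-1],"xyz":[[0,0,-1],[0,0,-2],[0,0,-2.5],[0,0,-2.5]],"yaw":[0,0,0,0]}'; python3 -m creep '{"grip":[0.1,0.1,0.1,0.1,0.1,0.1],"xyz":[[0,0,0],[0,0,0],[0,0,0],[0,0,0],[0,0,0],[0,0,0]],"yaw":[0,0,0,0,0,0]}'
python3 -m creep '{"grip":[0.1,0.1,0.1,0.1,0.1,0.1,0.1,0.1],"xyz":[[0,0,15],[0,0,45],[0,0,80],[0,0,115],[-10,20,150],[-25,45,170],[-25,45,170],[-25,45,170]],"yaw":[0,0,0,0,0,0,0,0]}'
python3 - <<'E'
from look import *
s,p,d=look('21')
a=cv2.resize(p[:,:,::-1],(396,297),interpolation=2)
p,d=arm.snapshot('side');np.savez('side21.npz',p=p,d=d);b=cv2.resize(p[:,:,::-1],(396,297),interpolation=2);t=np.hstack([a,b])
p,d=arm.snapshot('scene');np.savez('scene21.npz',p=p,d=d);c=cv2.resize(p[:,:,::-1],(396,297));c2=cv2.resize(p[80:280,180:340,::-1],(396,297))
cv2.imwrite('pics/c25.png',np.vstack([t,np.hstack([c,c2])]))
E
```

```text
clock: 26.92
position: [0.456, -0.2277, 0.0274]
orientation: [-0.006, 0.004, 1.0, 0.001]
contact_force: [-0.9, -0.4, -0.3]
finger_gap: 0.0366
clock: 27.42
position: [0.456, -0.2277, 0.0274]
orientation: [-0.006, 0.004, 1.0, 0.001]
contact_force: [-0.5, 0.5, -0.7]
finger_gap: 0.0512
clock: 28.08
position: [0.4315, -0.1825, 0.1989]
orientation: [-0.004, 0.003, 1.0, -0.001]
contact_force: [0.2, -0.7, 0.2]
finger_gap: 0.0515
28.0833 TCP [ 0.4315 -0.1825  0.1989] st [-180.1 -163.3] F [ 0.2 -0.7  0.2]
```

View pics/c25.png

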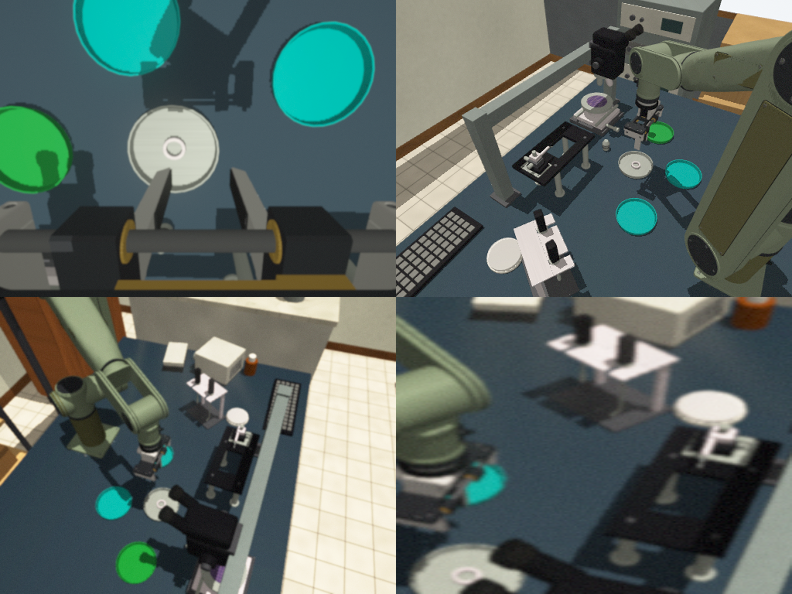

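Run:
```python
from look import *
z=np.load('w21.npz');s={k:z[k] for k in('position','orientation')};P=cloud('wrist',z['d'],s)
u0,v0=int(174*512/396),int(148*512/396);q=P[v0-18:v0+19,u0-18:u0+19];k=q[...,2]>.009
print('ring top z',np.nanmedian(q[...,2][k]),'pts',k.sum(),'centre',np.nanmean(q[k],0),'spread',np.nanstd(q[...,2][k]))
for t in('side0','side21'):
    z=np.load(t+'.npz');P=cloud('side',z['d']);H=P[...,2];p=z['p'];v,u=np.mgrid[:384,:512]
    m=((u>145)&(u<245)&(v>255)&(H>.272)&(H<.29)&(p.max(-1)<90)).astype(np.uint8);n,L=cv2.connectedComponents(m)
    print(t,[np.round([*cv2.minAreaRect((P[L==i][:,:2]*1000).astype(np.float32))[0],1000*np.median(H[L==i])],1).tolist() for i in range(1,n) if (L==i).sum()>30])
d=np.abs(np.load('side0.npz')['p'].astype(int)-np.load('side21.npz')['p'])[150:250,145:255].max(-1)>60
print('changed px around station',d.sum(),np.argwhere(d)[:40:4].tolist())
arm.job_done()
```

```text
ring top z 0.013432479817914733 pts 401 centre [ 0.45225129 -0.22743648  0.01329706] spread 0.0011800278333773254
side0 [[509.7, 290.4, 279.7], [427.9, 340.5, 279.4]]
side21 [[508.7, 289.9, 279.5], [427.8, 340.9, 279.9]]
changed px around station 64 [[67, 72], [68, 71], [68, 75], [69, 72], [69, 76], [70, 77], [71, 76], [72, 67], [72, 78], [73, 74]]
the job is handed in; nothing more can be done
```

The ring is lying flat in the steel dish, the hook is back in its own slot (the right one), and the job is handed in at about 28 s of the 64 s allowed.

**How it was done:** The moves can only shift and turn the hand, so the shaft could not be leaned. I kept the hook upright and worked down through the platen opening. I pulled the ring forward by its bore, then pushed it half out from behind. From the front I hooked the bore again and drew the ring about 115 mm clear of the platen. After hanging the hook up, I picked up the ring and placed it.

**Last checks:**
- **Ring:** its top reads 13.4 mm above the table (13 mm expected) with about 1 mm of scatter, so it lies flat. It is near the middle of the dish.
- **Tools:** the hook's handle top is within about 1 mm of where it started and at the same height. The nut driver is unmoved.
- **Positioner, objective and carrier:** the positioner, objective and carrier look unmoved in the last pictures. In the side view the only changes near the station are around where the ring first lay. I did not measure their positions again.
- **Forces:** readings stayed within about 3.5 N throughout.

**What disagreed or was tight:**
- **Cameras:** the side and wrist views differed by 2 to 4 mm, so I leaned on positions relative to the hook.
- **Closest pass:** during the push the shaft came nearer the platen's front bar than planned, at best about 0.5 mm by my estimate. There was no contact force.
- **Grip width:** the gap on the ring read 37 mm instead of 39 mm. I regripped lower, got the same reading, and the grip held.

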